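# Tuck the flashing under the lap of a roof panel and hold it flat

### The job

Take the aluminium flashing strip by its red rib and pull it straight out of its grey rack, where a sprung ball catch holds it. Lay it on the plywood roof board and slide its front edge under the grey hinged lap, fully home against the stop beneath, square to the lap and with its ends even with the lap's ends, without lifting the lap and without disturbing the tape measure or the steel cup. Finish while still gripping the rib and pressing the strip flat onto the board with about 10 N; do not let go.

Things in the scene. Friction and masses are not known exactly. Their poses are not given: they have to be found in the camera images.
- flashing: loose strip, 0.18 kg: aluminium plate 110 (x) x 100 (y) x 4 mm with an upright red rib across it, 10 mm thick (x), 76 mm long (y), top 46 mm above the plate's underside. Origin: on the underside, below the rib's middle. +x points to the front edge (nose), 90 mm ahead of the rib; rear edge 20 mm behind it. Grip the rib across its thickness (a finger before and a finger behind it)
- rib (a point): grip point in the middle of the red rib, 30 mm above the plate's underside, 26 mm above its top; axes as the flashing's
- nose (a point): middle of the flashing's front edge, on its underside; axes as the flashing's
- rack: fixed grey rack 150 x 128 mm on feet, top 100 mm above the bench (catch pin 136). Origin: on the bench below the middle of the slot's mouth; +x into the slot. At the start the strip lies parallel on the floor, 78 mm up, 25 mm deep in the slot, rib 65 mm before the mouth. Slot 8 mm high, 2 mm wider than the strip each side: pull level along the rack's -x by 35 mm or more before lifting
- catch (a joint): sprung ball catch in the rack's roof, vertical slide: 0 is down; rises about 2.5 mm as it rides out of the strip's slot. Pulling the strip past it takes about 4 to 10 N
- roof_board: fixed plywood board 195 x 120 x 18 mm on four feet; its top is 78 mm above the bench. Origin: on the bench, below the middle of the lap's lip; +x is the tucking direction, under the lap. The board reaches from 110 mm before the lip to 85 mm behind it
- lap_mount: fixed to the board, same origin and axes: the hinge batten (12 mm high, 64 to 84 mm behind the lip), and the stop bar 6 mm high under the lap, its front face 35 mm behind the lip. Fully home the strip's nose touches the stop and its rib stands 55 mm in front of the lip
- lap (a joint): the lap, a grey plate 100 mm wide (y; as wide as the strip), 4 mm thick, hinged 60 mm behind its lip; 0 = lying on its rest, positive = lifted (rad). Only its weight (0.12 kg) keeps it down. Then its underside is 8 mm above the board (a little more at the flared lip), its top 16 mm at most, so the 4 mm strip slides under it along the board freely
- lap_lip (a point): middle of the lap's front lip, 10 to 12 mm above the board's top
- tape_measure: loose yellow tape measure 64 x 69 x 32 mm, to be left alone
- cup: loose turned steel cup 38 mm across, 26 mm high, to be left alone
- rod_jig: fixed jig with a black upright rod 0.86 m tall, 112 x 120 mm at the foot, origin at its foot: go round it, on the robot's side. A fixed steel clamp fixture 183 mm high stands between the robot and the work: pass above it

How it is judged:
By the outcome, as a careful person would: the job done as asked, in the order asked, and still so for the second after the job is handed in, while the arm keeps its last pose, push and grip.
It also fails if it takes over 54 s, if anything falls off the work surface, if the arm or the gripper's body presses on something with over 40 N, if the wrist force passes 120 N, or if a joint passes its speed limit or range.

### The arm

A 6-joint arm with a two-finger parallel gripper is mounted at the origin on the work surface; the furniture and walls round the work are solid. World frame = base frame: x ahead of the robot, y to its left, z up, the work surface at z = 0. Lengths are in m, angles in degrees, forces in N, time in s.
With the tool pointing down it reaches from about 0.3 to 0.75 m from the base axis. Payload 8.5 kg.
Tool frame: the origin (TCP) lies midway between the tips of the shut fingers; the grasp point (between the pads) lies 19 mm behind it; z points along the fingers, y is the direction in which the jaws open and shut (so a half turn about z gives the same grasp; the last joint's range is limited). The gripper opens to 85 mm and grips with 20 to 120 N. Pads are 22 mm wide; open, the fingers measure 114 mm over their backs; the gripper's body (76 mm by 85 mm) begins 54 mm behind the grasp point. The pads swing forward as they close: fully open they stand 13 mm farther back than shut.
Start: joints at [63.352, 21.807, 74.336, -0, 83.858, -12.336], TCP at [0.136, 0.533, 0.231] pointing down, gripper open.
Joint ranges: [-178.18, 178.18], [-50.72, 133.34], [12.68, 142.11], [-81.47, 261.47], [9.98, 163.14], [-165.26, 165.26]. Speed limits (degrees/s): [136.94, 136.94, 180, 180, 180, 180].

### API

Orientations are given as a 3x3 rotation matrix whose columns are the frame's x, y, z axes.
In Python, from rig import env, eyes, close_job gives the robot as it stands.
- The arm moves only by the tool jog_arm, never from a script. Its argument "deltas" is one flat list of numbers, 7 for each row, row after row: the shift along the tool's x, y, z in units of 0.75 m (1.0 is 0.75 m), then the turn, a rotation vector about the tool's x, y, z in units of 180 degrees (1.0 is 180 degrees), then the gripper command: -1 is fully open, 1 is shut, values between are in proportion. In form: [dx, dy, dz, ax, ay, az, fingers, dx, dy, dz, ax, ay, az, fingers, ...]. A call has 1 to 12 rows; each row is the pose to reach, as a shift and turn from the pose commanded when the call began, along the tool's axes at that moment, turning the shorter way round; what a row does not reach only later rows make up. A row lasts 1/12 s, in which the tool goes at most 41.7 mm and 7.16 degrees, less where a joint would pass 70% of its speed; a pose out of reach is approached as far as the arm can. A call with a number of a shift or a turn outside -1 to 1 is refused whole. A call with a gripper value outside its range is refused whole. The fingers move at their own pace and stop on an object; "grip_force" is the grip in N (left out, the last holds). Time passes only in rows, so rows that repeat a pose let the fingers close. It gives the time, the measured TCP pose, the force and the opening at its end, in the units of the state.
- env.observe(): the state, without advancing time (a new reading comes with each control period).
- eyes.get_image(name): name is "side" or "top"; returns the picture (400x640x3 uint8, red, green, blue); there is no depth.
- eyes.camera_params(name): a dict with "intrinsics" (3x3 intrinsics, pixels), "k1" (the pictures are not rectified: a ray, as slopes to the right and down, at radius r is drawn at 1 + k1 r^2 times it, then the intrinsics apply), "R" (3x3) and "t" (3): a world point X has camera coordinates R X + t. Camera axes: x right, y down, z forward; pixel columns grow to the right and rows downward; lengths in m; the calibration is good to about 2 mm. A picture is of the moment at which its call begins. camera_params takes no time and is no camera call.
- close_job(): hands the job in, once; it reports no verdict.
The state is a dict: "time_s": time; "q": joint angles; "qvel": joint speeds; "joint_efforts": joint torques, N m; "position": TCP position; "tool_rot": TCP orientation; "ft_force": force on the tool from outside, world axes, zero at the start; "wrist_torque": the same for the moment, N m; "grip_width": finger opening in m.
Only numpy, scipy, OpenCV 4.12 (cv2) and the standard library are available. Lean on these libraries where they do the work, as an engineer would, in place of code of your own. Each camera call takes 0.05 s, during which the arm holds its last target.

## Working session

There is one attempt and no reset: what is moved stays moved. The work goes in short steps, Python scripts to look and compute and a tool call to move; the robot and the scene stay as the last step left them, time stands still between calls to the robot, and variables do not carry over. Pictures are saved under pics/ and viewed, and the job is handed in when it is done.

Besides the shell and the picture viewer there is one more tool, called after "Emit:" by a JSON object that holds its "method" and its "body". jog_arm: Moves the arm, as the interface text tells. Its arguments: {"type":"object","properties":{"deltas":{"type":"array"},"grip_force":{"type":"number"}},"required":["deltas"]}

```bash
mkdir -p pics; ls; python3 - <<'E'
from rig import env, eyes
import cv2
s=env.observe(); print(s)
for n in("side","top"):
    im=eyes.get_image(n); cv2.imwrite(f"pics/{n}0.png",im[:,:,::-1]); print(n,eyes.camera_params(n))
E
```

```text
pics
{'time_s': 0.0, 'q': array([ 6.33533848e+01,  2.18398266e+01,  7.43867392e+01, -5.16543302e-04,
        8.38579376e+01, -1.23368522e+01]), 'qvel': array([ 0.00865686,  0.04046235, -0.04371777,  0.13491422, -0.02790885,
       -0.12962148]), 'joint_efforts': array([ 5.12104441e-05, -4.48465741e+01, -2.31282449e+01, -1.64773251e-04,
        4.75610446e-03, -1.80522358e-05]), 'position': array([0.13581343, 0.5326501 , 0.230711  ]), 'tool_rot': array([[-9.68973769e-01,  2.47162714e-01, -6.53444186e-04],
       [ 2.47163388e-01,  9.68972916e-01, -1.32223689e-03],
       [ 3.06362061e-04, -1.44272034e-03, -9.99998912e-01]]), 'ft_force': array([ 0.54391541, -0.73887579,  0.02442468]), 'wrist_torque': array([ 0.00126813, -0.01628879, -0.03110316]), 'grip_width': 0.08547268095723788}
side {'intrinsics': array([[446.45958836,   0.        , 318.54275843],
       [  0.        , 446.45958836, 193.06462236],
       [  0.        ,   0.        ,   1.        ]]), 'k1': -0.08621883299455811, 'R': array([[ 0.91006967, -0.4137319 , -0.02447682],
       [-0.1794075 , -0.34002126, -0.92314597],
       [ 0.3736123 ,  0.84451847, -0.38366964]]), 't': array([-0.41056683,  0.11883257,  1.24701482])}
top {'intrinsics': array([[516.40082834,   0.        , 328.24896384],
       [  0.        , 516.40082834, 193.20236151],
       [  0.        ,   0.        ,   1.        ]]), 'k1': -0.12839654186047, 'R': array([[-0.01971048, -0.99980407, -0.00182019],
       [-0.987374  ,  0.01975157, -0.15717013],
       [ 0.15717529, -0.0013007 , -0.98756986]]), 't': array([-0.11513941,  0.44226879,  1.3592564 ])}
```

View pics/side0.png

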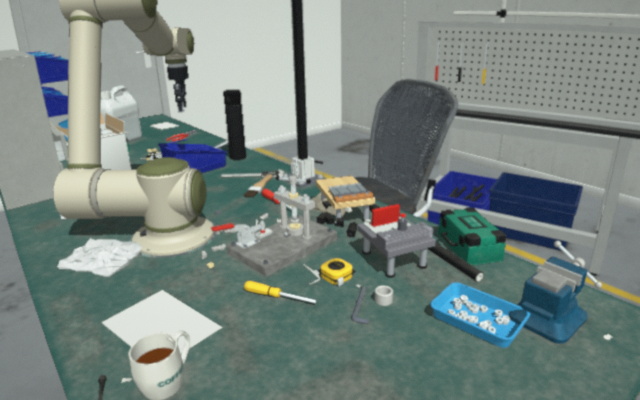

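View pics/top0.png

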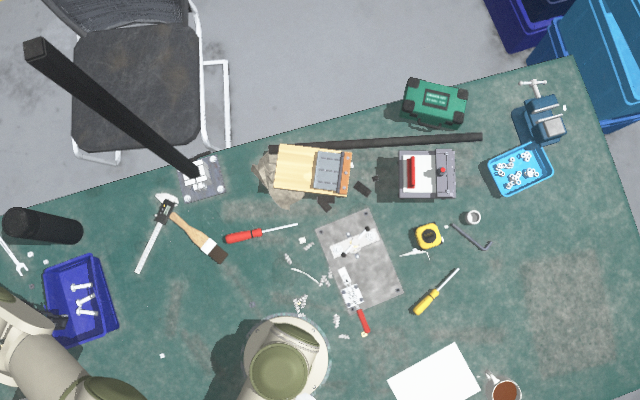

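```bash
python3 - <<'E'
import cv2
t=cv2.imread("pics/top0.png"); s=cv2.imread("pics/side0.png")
a=t[135:210,260:360]; cv2.imwrite("pics/c1.png",cv2.resize(a,None,fx=8,fy=8,interpolation=cv2.INTER_CUBIC))
a=t[140:210,385:485]; cv2.imwrite("pics/c2.png",cv2.resize(a,None,fx=8,fy=8,interpolation=cv2.INTER_CUBIC))
a=s[165:285,310:450]; cv2.imwrite("pics/c3.png",cv2.resize(a,None,fx=5,fy=5,interpolation=cv2.INTER_CUBIC))
E
```

```text
(no output)
```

View pics/c1.png

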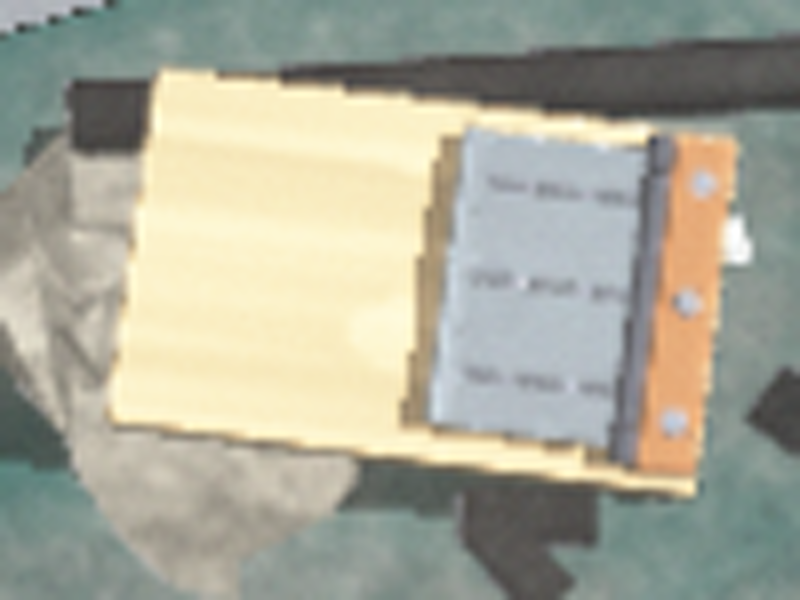

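View pics/c2.png

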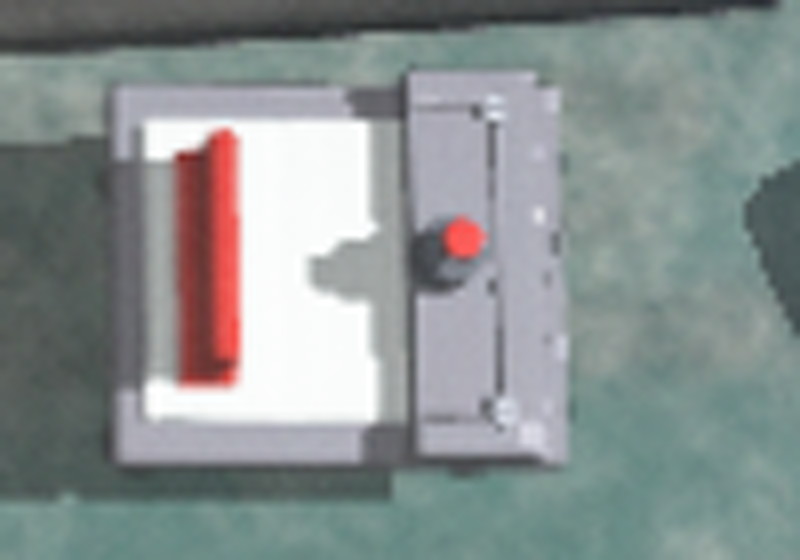

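View pics/c3.png

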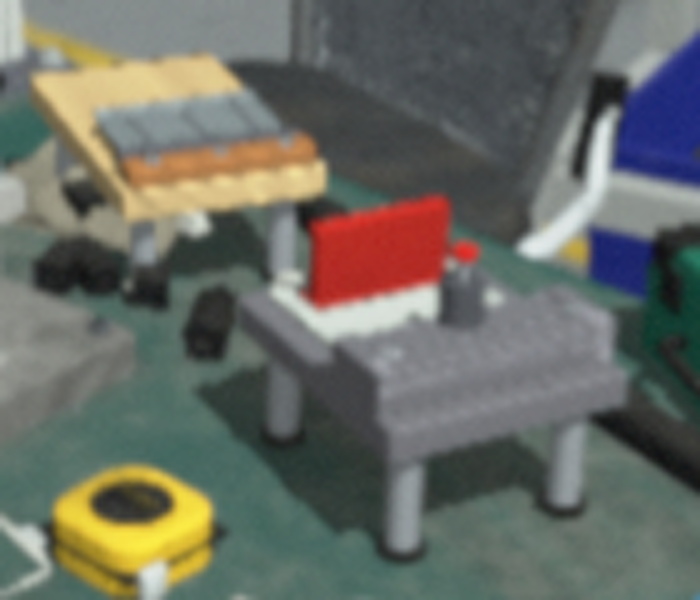

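```bash
cat > h.py <<'E'
import numpy as np
from rig import env, eyes
from scipy.optimize import least_squares
def proj(n,X):
    p=eyes.camera_params(n); c=np.atleast_2d(X)@np.array(p["R"]).T+p["t"]
    s=c[:,:2]/c[:,2:]; r2=(s**2).sum(1,keepdims=True); s=s*(1+p["k1"]*r2)
    K=p["intrinsics"]; return s@K[:2,:2].T+K[:2,2]
def pl(pose,P):
    x,y,a=pose; P=np.atleast_2d(P).astype(float); c,s=np.cos(a),np.sin(a)
    return np.c_[x+c*P[:,0]-s*P[:,1], y+s*P[:,0]+c*P[:,1], P[:,2]]
def fit(obs,x0):
    # obs list (cam, local xyz m, px)
    def f(p): return np.concatenate([proj(n,pl(p,P))[0]-np.array(u) for n,P,u in obs])
    r=least_squares(f,x0,loss="soft_l1"); return r.x,f(r.x).reshape(-1,2)
E
cat > m.py <<'E'
from h import *
C1=lambda u,v:(260+u/8-.44,135+v/8-.44); C2=lambda u,v:(385+u/8-.44,140+v/8-.44); C3=lambda u,v:(310+u/5-.4,165+v/5-.4)
m=.001
board=[("top",(-.11,.06,.078),C1(158,70)),("top",(-.11,-.06,.078),C1(112,425)),("top",(.085,-.06,.078),C1(695,490)),
("top",(0,.05,.093),C1(465,128)),("top",(0,-.05,.093),C1(432,425)),
("side",(-.11,-.06,.078),C3(30,78)),("side",(-.11,.06,.078),C3(215,57)),("side",(.085,.06,.078),C3(326,163)),("side",(.085,-.06,.078),C3(126,205))]
strip=[("top",(-.02,.05,.082),C2(145,120)),("top",(-.02,-.05,.082),C2(147,422)),
("top",(-.005,.038,.124),C2(208,130)),("top",(.005,.038,.124),C2(238,130)),("top",(.005,-.038,.124),C2(238,385)),
("side",(.005,-.038,.124),C3(313,223)),("side",(.005,.038,.124),C3(447,198)),("side",(.005,-.038,.082),C3(317,305))]
np.set_printoptions(precision=4,suppress=True)
for n,o,x0 in(("board",board,(.5,.0,-1.57)),("strip",strip,(.5,-.3,-1.57))):
    for cam in("both","top","side"):
        oo=[a for a in o if cam in("both",a[0])]
        p,r=fit(oo,x0); print(n,cam,p,np.degrees(p[2])); print(r.round(1).tolist())
E
python3 m.py; python3 -c "
from h import *
for n in('top','side'):
  p=eyes.camera_params(n);print(-p['R'].T@p['t'])"
```

```text
board both [ 0.4956 -0.0957 -1.7116] -98.06651805701385
[[-0.4, -0.1], [-0.9, -0.4], [0.1, 0.3], [1.7, -0.3], [1.0, -0.1], [-0.3, -0.3], [-1.5, -0.7], [0.2, 0.6], [-0.1, -2.0]]
board top [ 0.4955 -0.0949 -1.7052] -97.69832568989375
[[-0.9, 0.2], [-1.1, -0.1], [-0.0, 0.2], [1.2, -0.3], [0.8, -0.1]]
board side [ 0.4942 -0.1008 -1.7253] -98.8522571625194
[[0.3, 0.1], [-0.6, -0.1], [0.4, 1.5], [-0.2, -1.3]]
strip both [ 0.4799 -0.3396 -1.6153] -92.55185011864819
[[-0.3, 0.5], [-0.6, 0.0], [-0.1, 0.2], [0.0, 0.3], [0.1, -2.4], [0.4, 1.2], [0.8, 0.7], [-0.8, 0.4]]
strip top [ 0.4798 -0.3401 -1.6154] -92.55448604648835
[[-0.2, 0.5], [-0.4, 0.0], [0.1, 0.2], [0.2, 0.3], [0.3, -2.4]]
strip side [ 0.4817 -0.3354 -1.5792] -90.48066342460798
[[0.5, 0.6], [0.2, -0.3], [-0.7, -0.3]]
[ 0.22077373 -0.12208438  1.41166252]
[-0.0709362  -1.18258605  0.57809217]
```

```bash
cat > edge.py <<'E'
from h import *
import cv2
from scipy.ndimage import map_coordinates
def edgefit(imgs,segs,pose,rng=3.0,fixyaw=None,it=6,verbose=True):
    pose=np.array(pose,float)
    G={n:cv2.GaussianBlur(im.astype(np.float32),(0,0),0.6) for n,im in imgs.items()}
    for k in range(it):
        data=[]
        R=rng if k<3 else rng*0.6
        for si,(n,A,B) in enumerate(segs):
            A=np.array(A);B=np.array(B)
            P=A+(B-A)*np.linspace(.12,.88,15)[:,None]
            uv=proj(n,pl(pose,P)); d=uv[-1]-uv[0]; d/=np.linalg.norm(d); nn=np.array([-d[1],d[0]])
            o=np.arange(-R,R+.01,.1)
            q=uv[:,None,:]+o[None,:,None]*nn
            val=np.stack([map_coordinates(G[n][:,:,c],[q[...,1],q[...,0]],order=1) for c in range(3)],-1)
            # average along the segment first
            g=np.abs(np.gradient(val.mean(0),axis=0)).sum(1)
            g1=np.abs(np.gradient(cv2.blur(val.astype(np.float32).reshape(15,-1),(1,5)).reshape(val.shape),axis=1)).sum(2)
            j=np.argmax(g1,axis=1)
            off=o[j]
            data.append((n,P,nn,uv+off[:,None]*nn,si,off))
        def f(p):
            return np.concatenate([((proj(n,pl(p,P))-t)@nn) for n,P,nn,t,_,_ in data])
        pose=least_squares(f,pose,loss="soft_l1",f_scale=.3).x
    if verbose:
        r=f(pose)
        for i,dd in enumerate(data): print("  seg",i,segs[i][0],segs[i][1],segs[i][2],"res med %.2f sd %.2f"%(np.median(r[i*15:i*15+15]),r[i*15:i*15+15].std()))
    return pose
T=.078
def boardsegs():
    return [("top",(-.11,-.06,T),(-.11,.06,T)),("top",(-.11,.06,T),(.0,.06,T)),("top",(-.11,-.06,T),(.085,-.06,T)),
    ("side",(-.11,-.06,T),(-.11,.06,T)),("side",(-.11,-.06,T),(.085,-.06,T)),("side",(.085,-.06,T-.018),(.085,.06,T-.018))]
def lapsegs(x=0.):
    return [("top",(x,-.05,T+.015),(x,.05,T+.015)),("top",(x,.05,T+.014),(.055,.05,T+.012)),("top",(x,-.05,T+.014),(.055,-.05,T+.012))]
def stripsegs():
    return [("top",(-.02,-.05,.082),(-.02,.05,.082)),("top",(-.02,.05,.082),(.06,.05,.082)),("top",(-.02,-.05,.082),(.06,-.05,.082)),
    ("top",(.005,-.038,.124),(.005,.038,.124)),("side",(.005,-.038,.124),(.005,.038,.124)),("side",(.005,-.038,.086),(.005,-.038,.124)),("side",(.005,.038,.09),(.005,.038,.124))]
if __name__=="__main__":
    np.set_printoptions(precision=4,suppress=True)
    imgs={n:cv2.imread(f"pics/{n}0.png") for n in("top","side")}
    for nm,s,p in(("board",boardsegs(),(.4956,-.0957,-1.7)),("board top",boardsegs()[:3],(.4956,-.0957,-1.7)),("lap",lapsegs(),(.4956,-.0957,-1.7)),("strip",stripsegs(),(.48,-.34,-1.61)),("strip top",stripsegs()[:4],(.48,-.34,-1.61))):
        print(nm); q=edgefit(imgs,s,p); print(q,np.degrees(q[2]))
E
python3 edge.py
```

```text
board
  seg 0 top (-0.11, -0.06, 0.078) (-0.11, 0.06, 0.078) res med -0.10 sd 0.08
  seg 1 top (-0.11, 0.06, 0.078) (0.0, 0.06, 0.078) res med 0.01 sd 0.08
  seg 2 top (-0.11, -0.06, 0.078) (0.085, -0.06, 0.078) res med 0.15 sd 0.06
  seg 3 side (-0.11, -0.06, 0.078) (-0.11, 0.06, 0.078) res med -0.30 sd 0.29
  seg 4 side (-0.11, -0.06, 0.078) (0.085, -0.06, 0.078) res med -0.28 sd 0.13
  seg 5 side (0.085, -0.06, 0.06) (0.085, 0.06, 0.06) res med 0.40 sd 0.22
[ 0.4952 -0.0964 -1.7163] -98.3339516321312
board top
  seg 0 top (-0.11, -0.06, 0.078) (-0.11, 0.06, 0.078) res med -0.01 sd 0.04
  seg 1 top (-0.11, 0.06, 0.078) (0.0, 0.06, 0.078) res med -0.01 sd 0.05
  seg 2 top (-0.11, -0.06, 0.078) (0.085, -0.06, 0.078) res med 0.09 sd 0.10
[ 0.4956 -0.0965 -1.7123] -98.10805964030187
lapTraceback (most recent call last):
  File "edge.py", line 43, in <module>
    print(nm); q=edgefit(imgs,s,p); print(q,np.degrees(q[2]))
                 ~~~~~~~^^^^^^^^^^
  File "edge.py", line 25, in edgefit
    pose=least_squares(f,pose,loss="soft_l1",f_scale=.3).x
         ~~~~~~~~~~~~~^^^^^^^^^^^^^^^
[... 1104 characters left out ...]
^
    df = [f_eval - f0 for f_eval in f_evals]
                                    ^^^^^^^
    f = np.atleast_1d(self.fun(x, *self.args, **self.kwargs))
                      ~~~~~~~~^^^^^^^^^^^^^^^^^^^^^^^^^^^^^^
    return np.atleast_1d(self.fun(x))
                         ~~~~~~~~^^^
    return self.f(x, *self.args, **self.kwargs)
           ~~~~~~^^^^^^^^^^^^^^^^^^^^^^^^^^^^^^
  File "edge.py", line 24, in f
    return np.concatenate([((proj(n,pl(p,P))-t)@nn) for n,P,nn,t,_,_ in data])
                             ~~~~^^^^^^^^^^^
  File "h.py", line 5, in proj
    p=eyes.camera_params(n); c=np.atleast_2d(X)@np.array(p["R"]).T+p["t"]
ValueError: time passes only in moves, steps and waits
```

```bash
python3 - <<'E'
from rig import eyes
import pickle
pickle.dump({n:{k:__import__('numpy').array(v) for k,v in eyes.camera_params(n).items()} for n in("top","side")},open("cam.pkl","wb"))
E
sed -i 's/^from rig import env, eyes/import pickle; CAM=pickle.load(open("\.\/cam.pkl","rb"))/; s/p=eyes.camera_params(n);/p=CAM[n];/' h.py; python3 edge.py
```

```text
board
  seg 0 top (-0.11, -0.06, 0.078) (-0.11, 0.06, 0.078) res med -0.10 sd 0.08
  seg 1 top (-0.11, 0.06, 0.078) (0.0, 0.06, 0.078) res med 0.01 sd 0.08
  seg 2 top (-0.11, -0.06, 0.078) (0.085, -0.06, 0.078) res med 0.15 sd 0.06
  seg 3 side (-0.11, -0.06, 0.078) (-0.11, 0.06, 0.078) res med -0.30 sd 0.29
  seg 4 side (-0.11, -0.06, 0.078) (0.085, -0.06, 0.078) res med -0.28 sd 0.13
  seg 5 side (0.085, -0.06, 0.06) (0.085, 0.06, 0.06) res med 0.40 sd 0.22
[ 0.4952 -0.0964 -1.7163] -98.3339516321312
board top
  seg 0 top (-0.11, -0.06, 0.078) (-0.11, 0.06, 0.078) res med -0.01 sd 0.04
  seg 1 top (-0.11, 0.06, 0.078) (0.0, 0.06, 0.078) res med -0.01 sd 0.05
  seg 2 top (-0.11, -0.06, 0.078) (0.085, -0.06, 0.078) res med 0.09 sd 0.10
[ 0.4956 -0.0965 -1.7123] -98.10805964030187
lap
  seg 0 top (0.0, -0.05, 0.093) (0.0, 0.05, 0.093) res med -0.12 sd 0.97
  seg 1 top (0.0, 0.05, 0.092) (0.055, 0.05, 0.09) res med 1.78 sd 0.42
  seg 2 top (0.0, -0.05, 0.092) (0.055, -0.05, 0.09) res med -1.30 sd 0.54
[ 0.5008 -0.0872 -1.8702] -107.1554747652517
strip
  seg 0 top (-0.02, -0.05, 0.082)
[... 214 characters left out ...]
-0.038, 0.124) (0.005, 0.038, 0.124) res med -0.16 sd 0.28
  seg 4 side (0.005, -0.038, 0.124) (0.005, 0.038, 0.124) res med 1.44 sd 0.15
  seg 5 side (0.005, -0.038, 0.086) (0.005, -0.038, 0.124) res med 1.35 sd 0.38
  seg 6 side (0.005, 0.038, 0.09) (0.005, 0.038, 0.124) res med 0.33 sd 0.69
[ 0.4806 -0.3389 -1.6146] -92.51206816103038
strip top
  seg 0 top (-0.02, -0.05, 0.082) (-0.02, 0.05, 0.082) res med 0.07 sd 0.19
  seg 1 top (-0.02, 0.05, 0.082) (0.06, 0.05, 0.082) res med 0.10 sd 0.27
  seg 2 top (-0.02, -0.05, 0.082) (0.06, -0.05, 0.082) res med -0.23 sd 0.32
  seg 3 top (0.005, -0.038, 0.124) (0.005, 0.038, 0.124) res med -0.04 sd 0.33
[ 0.4812 -0.3402 -1.5908] -91.14498933250329
```

```bash
cat > r.py <<'E'
from edge import *
np.set_printoptions(precision=4,suppress=True)
imgs={n:cv2.imread(f"pics/{n}0.png") for n in("top","side")}
# rack-frame in strip coordinates
p0=(.48,-.34,-1.6)
for nm,s in (("mouth",[("top",(.065,-.064,.1),(.065,.064,.1))]),
 ("left",[("top",(-.03,-.064,.078),(-.03,.064,.078))]),
 ("sides",[("top",(-.03,-.064,.078),(.06,-.064,.078)),("top",(-.03,.064,.078),(.06,.064,.078))]),
 ("ribtop",[("top",(.005,-.038,.124),(.005,.038,.124))]),("ribback",[("top",(-.005,-.034,.082),(-.005,.034,.082))]),
 ("rear",[("top",(-.02,-.05,.082),(-.02,.05,.082))]),
 ("plside",[("top",(-.015,-.05,.082),(.055,-.05,.082)),("top",(-.015,.05,.082),(.055,.05,.082))]),
 ("sideribtop",[("side",(.005,-.038,.124),(.005,.038,.124))]),
 ("sideroof",[("side",(.12,-.064,.1),(.12,.064,.1))]),
 ):
    print(nm); q=edgefit(imgs,s,p0,rng=2.5); print(q,np.degrees(q[2]))
E
python3 r.py
```

```text
mouth
  seg 0 top (0.065, -0.064, 0.1) (0.065, 0.064, 0.1) res med 0.00 sd 0.00
[ 1.9562 -0.3886 -1.6456] -94.28541944877698
left
  seg 0 top (-0.03, -0.064, 0.078) (-0.03, 0.064, 0.078) res med -0.00 sd 0.00
[-1.778  -0.5757 -0.7653] -43.8461888137005
sides
  seg 0 top (-0.03, -0.064, 0.078) (0.06, -0.064, 0.078) res med 0.16 sd 1.32
  seg 1 top (-0.03, 0.064, 0.078) (0.06, 0.064, 0.078) res med 0.04 sd 0.13
[ 0.5911 -1.1563 -1.4855] -85.11266746555036
ribtop
  seg 0 top (0.005, -0.038, 0.124) (0.005, 0.038, 0.124) res med -0.00 sd 0.00
[ 2.7233 -0.5162 -1.7963] -102.92216416289838
ribback
  seg 0 top (-0.005, -0.034, 0.082) (-0.005, 0.034, 0.082) res med -0.00 sd 0.00
[-1.569  -0.4637 -1.2119] -69.43812498070828
rear
  seg 0 top (-0.02, -0.05, 0.082) (-0.02, 0.05, 0.082) res med 0.00 sd 0.00
[ 3.7266 -0.7423 -1.4945] -85.6297099672616
plside
  seg 0 top (-0.015, -0.05, 0.082) (0.055, -0.05, 0.082) res med -0.10 sd 0.63
  seg 1 top (-0.015, 0.05, 0.082) (0.055, 0.05, 0.082) res med -0.03 sd 1.13
[ 0.5022  0.0601 -1.5831] -90.70257809213524
sideribtop
  seg 0 side (0.005, -0.038, 0.124) (0.005, 0.038, 0.124) res med -0.00 sd 0.00
[ 2.4577 -0.3384 -1.5653] -89.68414873751593
sideroof
  seg 0 side (0.12, -0.064, 0.1) (0.12, 0.064, 0.1) res med 0.00 sd 0.00
[ 3.7931 -0.4899 -1.7505] -100.29789452341916
```

```bash
cat > ov.py <<'E'
from edge import *
def overlay(im,n,pose,segs,box,f,out,cols=None):
    x0,y0,x1,y1=box
    c=cv2.resize(im[y0:y1,x0:x1],None,fx=f,fy=f,interpolation=cv2.INTER_CUBIC)
    for i,(A,B) in enumerate(segs):
        uv=proj(n,pl(pose,[A,B])); q=((uv-[x0,y0]+.5)*f-.5).round().astype(int)
        cv2.line(c,tuple(map(int,q[0])),tuple(map(int,q[1])),(0,255,0) if i%2 else (255,0,255),1,cv2.LINE_AA)
    cv2.imwrite(out,c)
RACK=[((-.02,-.05,.082),(-.02,.05,.082)),((-.02,.05,.082),(.065,.05,.082)),((-.02,-.05,.082),(.065,-.05,.082)),
((.005,-.038,.124),(.005,.038,.124)),((-.005,-.038,.124),(-.005,.038,.124)),((-.005,-.038,.082),(-.005,.038,.082)),((.065,-.064,.1),(.065,.064,.1)),((-.03,-.064,.084),(-.03,.064,.084)),
((-.03,.064,.084),(.06,.064,.084)),((-.03,-.064,.084),(.06,-.064,.084))]
if __name__=="__main__":
    t=cv2.imread("pics/top0.png"); s=cv2.imread("pics/side0.png")
    overlay(t,"top",(.4812,-.34,np.radians(-92)),RACK,(385,140,485,210),8,"pics/o1.png")
    overlay(s,"side",(.4812,-.34,np.radians(-92)),RACK,(340,190,450,260),7,"pics/o2.png")
E
python3 ov.py
```

```text
(no output)
```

View pics/o1.png

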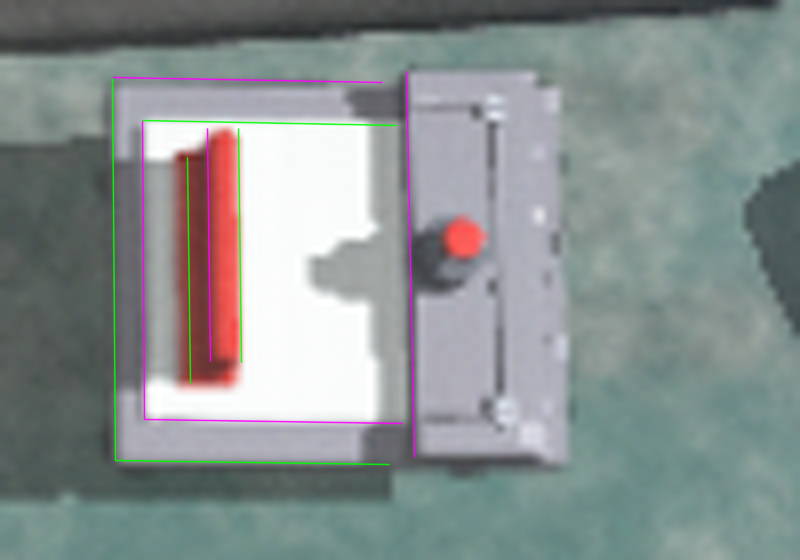

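View pics/o2.png

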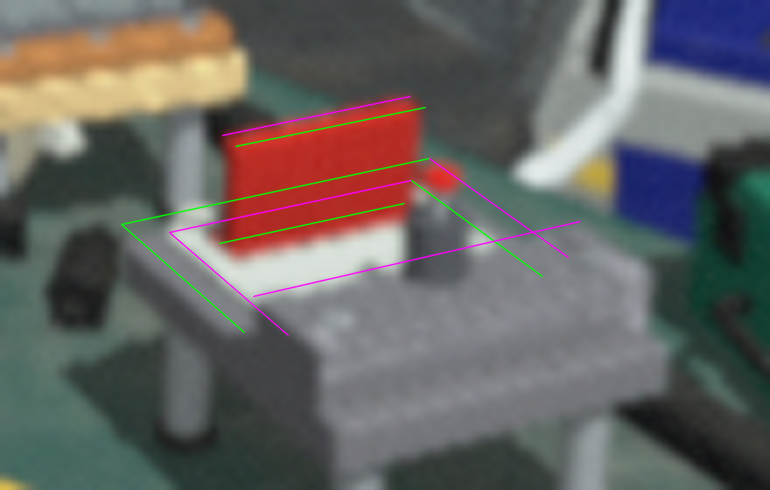

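```bash
cat >> h.py <<'E'
import cv2
def ray(n,u,z):
    p=CAM[n];K=p["intrinsics"]; d=(np.array(u)-K[:2,2])/np.array([K[0,0],K[1,1]])
    s=d.copy()
    for _ in range(20): s=d/(1+p["k1"]*(s@s))
    c=-p["R"].T@p["t"]; v=p["R"].T@np.r_[s,1]; return c+v*(z-c[2])/v[2]
E
python3 - <<'E'
from h import *
print(ray("top",(200,178),0.03), ray("top",(40,48),.86),ray("side",(303,178),0))
for u in((345,215),(318,255),(400,290),(350,330)): print(u,ray("top",u,.05))
for n,u in(("tape",(428,236)),("cup",(473,217))):print(n,ray("top",u,.03))
E
```

```text
[0.48997256 0.22733564 0.03      ] [0.49261536 0.22089204 0.86      ] [0.50110037 0.24825312 0.        ]
(345, 215) [ 0.37805271 -0.16715538  0.05      ]
(318, 255) [ 0.27379064 -0.09374078  0.05      ]
(400, 290) [ 0.1779704  -0.30606831  0.05      ]
(350, 330) [ 0.07833648 -0.17303849  0.05      ]
tape [ 0.31883108 -0.38971045  0.03      ]
cup [ 0.36735434 -0.51577566  0.03      ]
```

```bash
cat > w.py <<'E'
import numpy as np
from rig import env
from scipy.spatial.transform import Rotation as Ro
np.set_printoptions(precision=4,suppress=True)
def Rdown(yaw): # tool y at yaw (deg), z down
    a=np.radians(yaw); y=np.array([np.cos(a),np.sin(a),0]); z=np.array([0,0,-1.]); return np.c_[np.cross(y,z),y,z]
def rows(tg,base=None):
    s=env.observe(); p,R=(s["position"],s["tool_rot"]) if base is None else (np.array(base[:3]),Rdown(base[3]))
    for t in tg:
        d=R.T@(np.array(t[:3])-p)/.75; r=Ro.from_matrix(R.T@Rdown(t[3])).as_rotvec()/np.pi
        print(t,"->",np.r_[d,r].round(4).tolist())
def st():
    s=env.observe(); R=s["tool_rot"]
    print("t%.2f"%s["time_s"],"p",s["position"],"yaw %.2f"%np.degrees(np.arctan2(R[1,1],R[0,1])),"tilt",R[:2,2],"F",s["ft_force"],"T",s["wrist_torque"],"w %.4f"%s["grip_width"],"q",s["q"].round(1))
E
python3 -c "
from w import *
rows([(.12,.36,.28,75.7),(.36,0,.28,80),(.45,-.25,.28,87.8),(.4805,-.341,.20,87.8)])"
```

```text
(0.12, 0.36, 0.28, 75.7) -> [-0.0364, -0.2284, -0.0654, -0.0004, -0.0001, -0.0001]
(0.36, 0, 0.28, 80) -> [-0.4652, -0.6144, -0.065, -0.0004, -0.0001, -0.024]
(0.45, -0.25, 0.28, 87.8) -> [-0.6639, -0.9077, -0.0646, -0.0004, -0.0001, -0.0673]
(0.4805, -0.341, 0.2, 87.8) -> [-0.7333, -1.0151, 0.0421, -0.0004, -0.0001, -0.0673]
```

Emit:
{"method": "jog_arm", "body": {"deltas": [-0.036,-0.228,-0.065,0,0,0,-0.1,-0.036,-0.228,-0.065,0,0,0,-0.1,-0.036,-0.228,-0.065,0,0,0,-0.1,-0.036,-0.228,-0.065,0,0,0,-0.1,-0.036,-0.228,-0.065,0,0,0,-0.1,-0.465,-0.614,-0.065,0,0,-0.024,-0.1,-0.465,-0.614,-0.065,0,0,-0.024,-0.1,-0.465,-0.614,-0.065,0,0,-0.024,-0.1,-0.465,-0.614,-0.065,0,0,-0.024,-0.1,-0.465,-0.614,-0.065,0,0,-0.024,-0.1,-0.465,-0.614,-0.065,0,0,-0.024,-0.1,-0.465,-0.614,-0.065,0,0,-0.024,-0.1], "grip_force": 40}}

```text
time_s: 1.1
position: [0.2798, 0.1195, 0.2802]
tool_rot: [[-0.985, 0.173, 0.001], [0.173, 0.985, 0.0], [-0.001, 0.0, -1.0]]
ft_force: [1.5, 1.1, 0.4]
grip_width: 0.047
```

```bash
python3 -c "
from w import *
st()
rows([(.36,0,.28,80),(.45,-.25,.28,87.8),(.4805,-.341,.20,87.8)])"
```

```text
t1.10 p [0.2798 0.1195 0.2802] yaw 80.01 tilt [0.0006 0.0002] F [1.4685 1.0713 0.4301] T [ 0.021  -0.0251 -0.01  ] w 0.0470 q [  0.4  -6.7 100.5   0.   86.2 -79.6]
(0.36, 0, 0.28, 80) -> [-0.1329, -0.1383, 0.0003, 0.0001, 0.0002, 0.0001]
(0.45, -0.25, 0.28, 87.8) -> [-0.3089, -0.4458, 0.0003, 0.0001, 0.0002, -0.0433]
(0.4805, -0.341, 0.2, 87.8) -> [-0.37, -0.5583, 0.107, 0.0001, 0.0002, -0.0433]
```

Emit:
{"method": "jog_arm", "body": {"deltas": [-0.133,-0.138,0,0,0,0,-0.1,-0.133,-0.138,0,0,0,0,-0.1,-0.133,-0.138,0,0,0,0,-0.1,-0.309,-0.446,0,0,0,-0.043,-0.1,-0.309,-0.446,0,0,0,-0.043,-0.1,-0.309,-0.446,0,0,0,-0.043,-0.1,-0.309,-0.446,0,0,0,-0.043,-0.1,-0.309,-0.446,0,0,0,-0.043,-0.1,-0.309,-0.446,0,0,0,-0.043,-0.1,-0.309,-0.446,0,0,0,-0.043,-0.1,-0.309,-0.446,0,0,0,-0.043,-0.1,-0.309,-0.446,0,0,0,-0.043,-0.1]}}

```text
time_s: 2.1
position: [0.4498, -0.2498, 0.2788]
tool_rot: [[-0.999, 0.042, -0.002], [0.042, 0.999, 0.002], [0.002, 0.002, -1.0]]
ft_force: [-0.6, 0.7, 1.0]
grip_width: 0.0471
```

```bash
python3 -c "
from w import *
st()
rows([(.4805,-.341,.17,87.8)])"
```

```text
t2.10 p [ 0.4498 -0.2498  0.2788] yaw 87.61 tilt [-0.0018  0.0016] F [-0.6326  0.6843  1.0155] T [-0.0167  0.0278 -0.0196] w 0.0471 q [ -42.2   16.5   74.5    0.    89.2 -129.9]
(0.4805, -0.341, 0.17, 87.8) -> [-0.0462, -0.12, 0.1448, 0.0005, -0.0006, -0.001]
```

Emit:
{"method": "jog_arm", "body": {"deltas": [-0.046,-0.12,0.06,0,0,-0.001,-0.1,-0.046,-0.12,0.06,0,0,-0.001,-0.1,-0.046,-0.12,0.06,0,0,-0.001,-0.1,-0.046,-0.12,0.145,0,0,-0.001,-0.1,-0.046,-0.12,0.145,0,0,-0.001,-0.1,-0.046,-0.12,0.145,0,0,-0.001,-0.1,-0.046,-0.12,0.145,0,0,-0.001,-0.1,-0.046,-0.12,0.145,0,0,-0.001,-0.1]}}

```text
time_s: 2.77
position: [0.4813, -0.3394, 0.1735]
tool_rot: [[-0.999, 0.035, 0.002], [0.035, 0.999, -0.002], [-0.002, -0.002, -1.0]]
ft_force: [0.6, 0.1, 0.8]
grip_width: 0.0467
```

```bash
python3 -c "
from w import *
from rig import eyes
import cv2
st()
for n,b in(('side',(320,110,470,260)),('top',(380,110,500,210))):
    im=eyes.get_image(n)[:,:,::-1]; cv2.imwrite(f'pics/{n}1.png',im)
    cv2.imwrite(f'pics/{n}1c.png',cv2.resize(im[b[1]:b[3],b[0]:b[2]],None,fx=4 if n=='side' else 5,fy=4 if n=='side' else 5,interpolation=cv2.INTER_CUBIC))
rows([(.4805,-.341,.089,87.8)])"
```

```text
t2.77 p [ 0.4813 -0.3394  0.1735] yaw 87.98 tilt [ 0.0021 -0.0022] F [0.5874 0.0952 0.7906] T [0.0402 0.0281 0.0112] w 0.0467 q [ -46.7   28.2   73.6    0.    78.1 -134.7]
(0.4805, -0.341, 0.089, 87.8) -> [0.0014, -0.0016, 0.1129, -0.0009, 0.0009, 0.0009]
```

View pics/side1c.png

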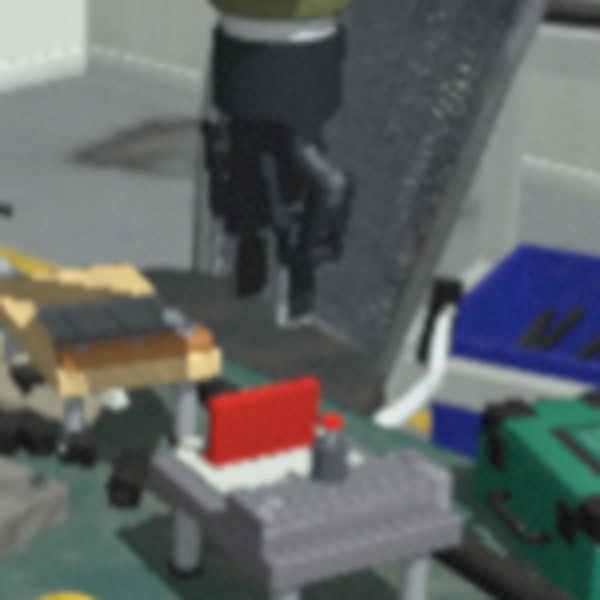

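View pics/top1c.png

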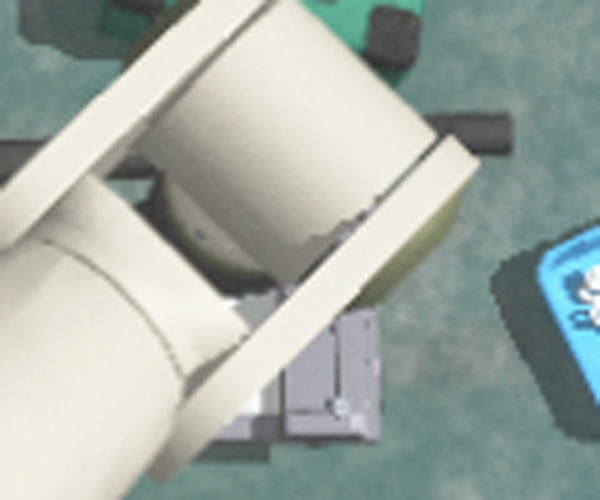

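```bash
python3 -c "
from h import *
print(proj('side',[(.4813,-.3394,.1735),(.4813,-.3394,.18),(.4805,-.341,.124),(.4813,-.3394,.19)]))"
```

```text
[[386.44664653 187.96888325]
 [386.53724924 185.4611783 ]
 [385.83262346 206.99248555]
 [386.67672154 181.58060246]]
```

Emit:
{"method": "jog_arm", "body": {"deltas": [0,0,0.05,0,0,0,-0.1,0,0,0.08,0,0,0,-0.1,0,0,0.109,0,0,0,-0.1,0,0,0.109,0,0,0,-0.1,0,0,0.109,0,0,0,-0.1,0,0,0.109,0,0,0,-0.1]}}

```text
time_s: 3.37
position: [0.4815, -0.3402, 0.0917]
tool_rot: [[-0.999, 0.036, 0.002], [0.036, 0.999, -0.003], [-0.002, -0.002, -1.0]]
ft_force: [0.2, -0.1, -0.5]
grip_width: 0.0471
```

```bash
python3 -c "
from w import *
from rig import eyes
import cv2
st()
for n,b in(('side',(320,140,440,260)),):
    im=eyes.get_image(n)[:,:,::-1]; cv2.imwrite(f'pics/{n}2.png',im)
    cv2.imwrite(f'pics/{n}2c.png',cv2.resize(im[b[1]:b[3],b[0]:b[2]],None,fx=5,fy=5,interpolation=cv2.INTER_CUBIC))
st()"
```

```text
t3.37 p [ 0.4815 -0.3402  0.0917] yaw 87.94 tilt [ 0.0024 -0.0025] F [ 0.1732 -0.074  -0.4678] T [-0.0239 -0.017  -0.0403] w 0.0471 q [ -46.7   33.1   79.7   -0.    67.  -134.7]
t3.42 p [ 0.4815 -0.3403  0.0918] yaw 87.94 tilt [ 0.0026 -0.0028] F [-0.0738  0.0145  0.6435] T [-0.0044  0.0465  0.0528] w 0.0472 q [ -46.7   33.1   79.7   -0.    67.  -134.7]
```

View pics/side2c.png

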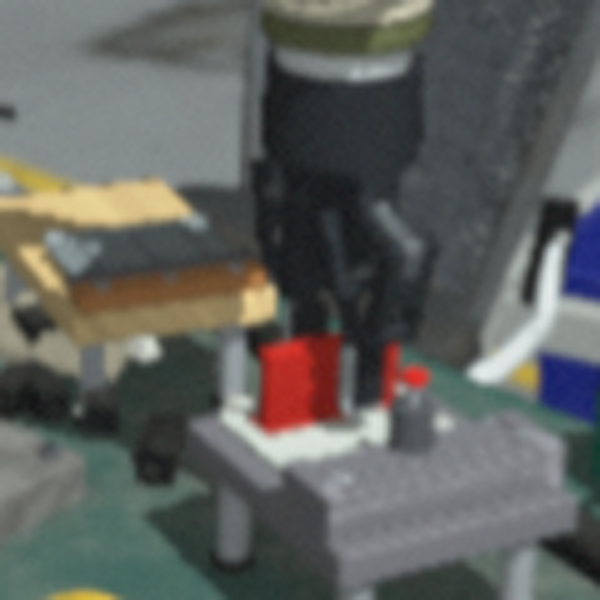

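```bash
python3 -c "
from h import *
w=.0235
for x in(-.011,.011):
  print(x,proj('side',[(.4815+x,-.340-w,.1),(.4815+x,-.340-w-.02,.1)]))
print(proj('side',pl((.4815,-.34,np.radians(-92.1)),[(.005,-.038,.124),(.005,.038,.124),(.005,-.038,.1),(.005,.038,.1)])))"
```

```text
-0.011 [[386.98566993 220.2262229 ]
 [391.52425551 223.50371926]]
0.011 [[394.64781763 218.39007755]
 [399.26559067 221.61183341]]
[[373.3032593  210.34183325]
 [400.33887902 204.78098372]
 [373.07105304 219.30200941]
 [399.88847745 213.56569732]]
```

Emit:
{"method": "jog_arm", "body": {"deltas": [0,0,0.003,0,0,0,0.2,0,0,0.003,0,0,0,0.4,0,0,0.003,0,0,0,0.6,0,0,0.003,0,0,0,0.7,0,0,0.003,0,0,0,0.8,0,0,0.003,0,0,0,1,0,0,0.003,0,0,0,1,0,0,0.003,0,0,0,1,0,0,0.003,0,0,0,1], "grip_force": 60}}

```text
time_s: 4.17
position: [0.4809, -0.3397, 0.0877]
tool_rot: [[-0.999, 0.036, 0.001], [0.036, 0.999, -0.001], [-0.001, -0.001, -1.0]]
ft_force: [-0.8, 1.6, 5.2]
grip_width: 0.0094
```

```bash
python3 -c "
from w import *
from rig import eyes
import cv2
st()
for n,b in(('side',(320,140,440,260)),):
    im=eyes.get_image(n)[:,:,::-1]; cv2.imwrite(f'pics/{n}3.png',im)
    cv2.imwrite(f'pics/{n}3c.png',cv2.resize(im[b[1]:b[3],b[0]:b[2]],None,fx=5,fy=5,interpolation=cv2.INTER_CUBIC))
st()"
```

```text
t4.17 p [ 0.4809 -0.3397  0.0877] yaw 87.93 tilt [ 0.0005 -0.0006] F [-0.7818  1.6103  5.1799] T [ 0.0772  0.1055 -0.0088] w 0.0094 q [ -46.8   33.4   80.    -0.    66.6 -134.7]
t4.22 p [ 0.4808 -0.3397  0.0878] yaw 87.93 tilt [ 0.0005 -0.0006] F [ 0.1654 -0.5895  5.5982] T [0.0442 0.0814 0.0466] w 0.0095 q [ -46.8   33.4   80.    -0.    66.6 -134.7]
```

View pics/side3c.png

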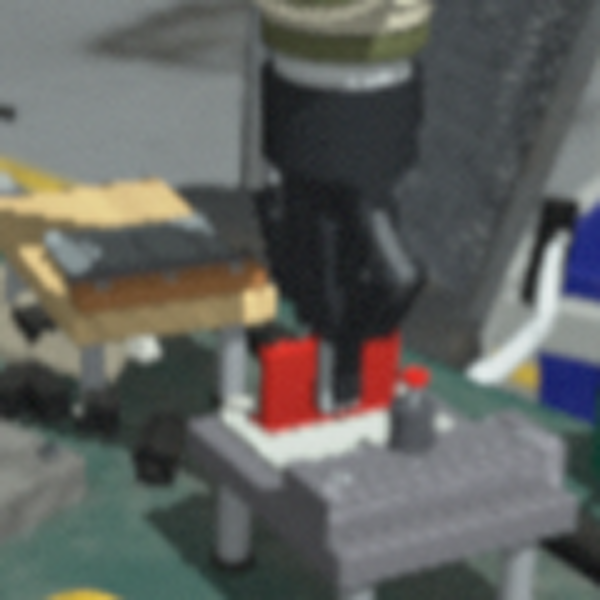

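Emit:
{"method": "jog_arm", "body": {"deltas": [0,0.003,-0.001,0,0,0,1,0,0.006,-0.001,0,0,0,1,0,0.01,-0.001,0,0,0,1,0,0.014,-0.001,0,0,0,1,0,0.018,-0.001,0,0,0,1,0,0.023,-0.001,0,0,0,1,0,0.028,-0.001,0,0,0,1,0,0.034,-0.001,0,0,0,1,0,0.04,-0.001,0,0,0,1,0,0.048,-0.001,0,0,0,1,0,0.056,-0.001,0,0,0,1,0,0.064,-0.001,0,0,0,1]}}

```text
time_s: 5.22
position: [0.4824, -0.2908, 0.088]
tool_rot: [[-0.999, 0.036, -0.0], [0.036, 0.999, 0.0], [0.0, 0.0, -1.0]]
ft_force: [0.9, 0.1, -2.7]
grip_width: 0.0096
```

```bash
python3 -c "
from w import *
from rig import eyes
import cv2
st()
for n,b in(('side',(320,140,440,260)),):
    im=eyes.get_image(n)[:,:,::-1]; cv2.imwrite(f'pics/{n}4.png',im)
    cv2.imwrite(f'pics/{n}4c.png',cv2.resize(im[b[1]:b[3],b[0]:b[2]],None,fx=5,fy=5,interpolation=cv2.INTER_CUBIC))
st()"
```

```text
t5.22 p [ 0.4824 -0.2908  0.088 ] yaw 87.94 tilt [-0.0002  0.0003] F [ 0.9397  0.0702 -2.721 ] T [ 0.0564  0.0145 -0.0126] w 0.0096 q [ -43.1   31.2   84.2    0.    64.6 -131.1]
t5.27 p [ 0.4824 -0.2897  0.088 ] yaw 87.97 tilt [-0.0005  0.001 ] F [ 0.1641  1.4287 -2.6014] T [ 0.1198 -0.0139 -0.012 ] w 0.0091 q [ -43.1   31.2   84.3    0.    64.6 -131. ]
```

View pics/side4c.png

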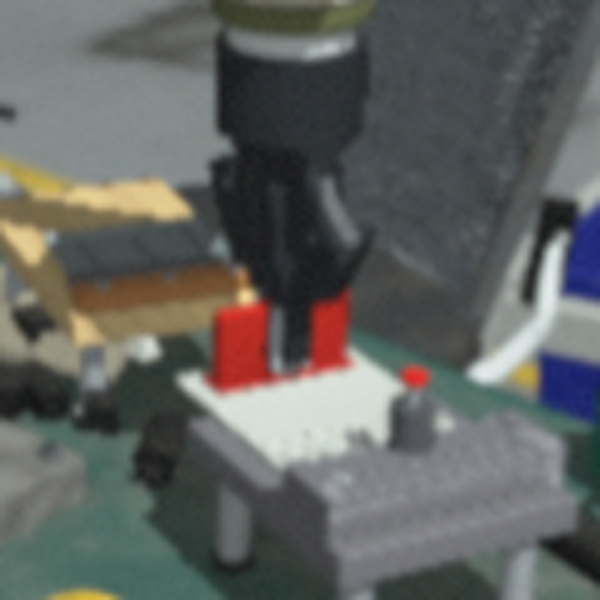

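```bash
python3 -c "
from w import *
rows([(.4825,-.29,.17,87.95),(.5104,.0074,.17,81.85)],base=(.4825,-.290,.088,87.95))"
```

```text
(0.4825, -0.29, 0.17, 87.95) -> [0.0, 0.0, -0.1093, 0.0, 0.0, 0.0]
(0.5104, 0.0074, 0.17, 81.85) -> [-0.023, 0.3976, -0.1093, 0.0, 0.0, 0.0339]
```

Emit:
{"method": "jog_arm", "body": {"deltas": [0,0,-0.02,0,0,0,1,0,0,-0.05,0,0,0,1,0,0,-0.08,0,0,0,1,0,0,-0.11,0,0,0,1,-0.002,0.03,-0.11,0,0,0.004,1,-0.005,0.08,-0.11,0,0,0.008,1,-0.008,0.13,-0.11,0,0,0.012,1,-0.011,0.18,-0.11,0,0,0.016,1,-0.014,0.23,-0.11,0,0,0.02,1,-0.017,0.28,-0.11,0,0,0.025,1,-0.02,0.34,-0.11,0,0,0.03,1,-0.023,0.398,-0.11,0,0,0.034,1]}}

```text
time_s: 6.27
position: [0.5097, 0.0027, 0.1707]
tool_rot: [[-0.99, 0.144, 0.0], [0.144, 0.99, -0.0], [-0.0, 0.0, -1.0]]
ft_force: [1.6, 0.1, -1.9]
grip_width: 0.0092
```

Emit:
{"method": "jog_arm", "body": {"deltas": [0,0,0,0,0,0,1,0,0,0,0,0,0,1,0,0,0,0,0,0,1,0,0,0,0,0,0,1]}}

```text
time_s: 6.6
position: [0.51, -0.0001, 0.1706]
tool_rot: [[-0.99, 0.144, -0.0], [0.144, 0.99, -0.0], [0.0, -0.0, -1.0]]
ft_force: [0.5, -0.8, -1.0]
grip_width: 0.0093
```

```bash
python3 -c "
from w import *
from rig import eyes
import cv2
st()
for n,b,f in(('side',(270,110,420,230),5),('top',(250,110,370,220),6)):
    im=eyes.get_image(n)[:,:,::-1]; cv2.imwrite(f'pics/{n}5.png',im)
    cv2.imwrite(f'pics/{n}5c.png',cv2.resize(im[b[1]:b[3],b[0]:b[2]],None,fx=f,fy=f,interpolation=cv2.INTER_CUBIC))
st()"
```

```text
t6.60 p [ 0.51   -0.0001  0.1706] yaw 81.74 tilt [-0.     -0.0002] F [ 0.5432 -0.8463 -1.0139] T [-0.0078 -0.0277  0.0128] w 0.0093 q [-13.3  21.   86.4  -0.   72.6 -95.1]
t6.70 p [ 0.51   -0.0003  0.1705] yaw 81.70 tilt [-0.0001 -0.0001] F [-0.1272 -0.3396 -1.6269] T [ 0.0492 -0.016   0.0221] w 0.0090 q [-13.4  21.   86.4  -0.   72.6 -95.1]
```

View pics/side5c.png

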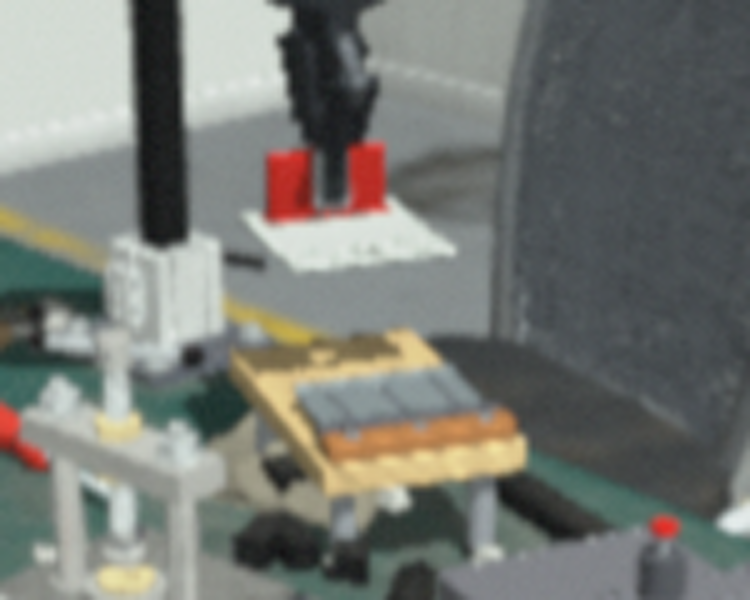

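View pics/top5c.png

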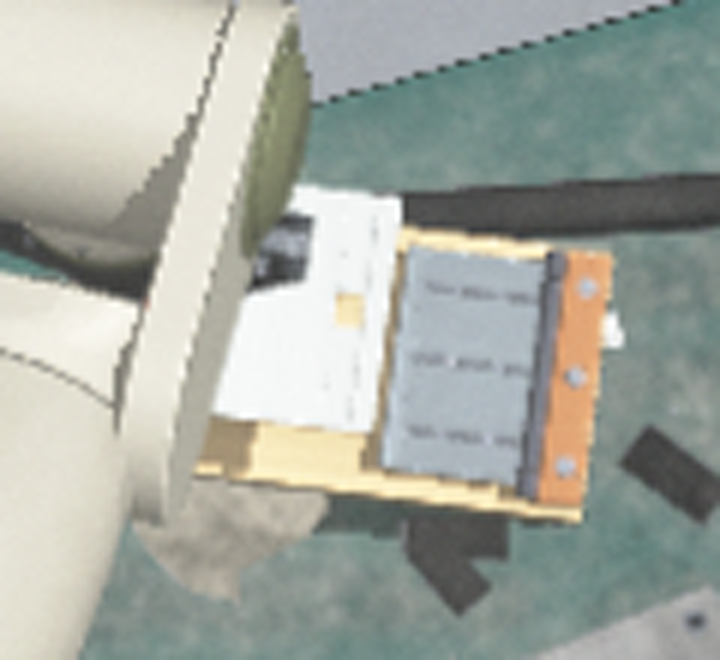

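```bash
python3 -c "
from h import *
z=.1647
def C(u,v): return ((u+.5)/6-.5+250,(v+.5)/6-.5+110)
a=ray('top',C(402,196),z); b=ray('top',C(371,432),z); print(a,b,np.linalg.norm(a-b)); d=a-b; print('yaw of +y',np.degrees(np.arctan2(d[1],d[0])))
m=(a+b)/2; t=np.array([.51,-.0003]); yaw=np.radians(-98.3); u=np.array([np.cos(yaw),np.sin(yaw)]); v=np.array([-u[1],u[0]])
print('nose mid in tool frame x,y',(m[:2]-t)@u,(m[:2]-t)@v)
from edge import *
im={'top':cv2.imread('pics/top5.png'),'side':cv2.imread('pics/side5.png')}
S=[('top',(.09,-.048,z),(.09,.048,z)),('top',(.02,-.05,z),(.09,-.05,z))]
q=edgefit(im,S,(.51,-.0003,yaw)); print(q,np.degrees(q[2]))
q=edgefit(im,[('top',(-.11,-.06,T),(.085,-.06,T)),('top',(0.03,-.05,T+.013),(.055,-.05,T+.012)),('top',(0.03,.05,T+.013),(.055,.05,T+.012)),('top',(0.085,-.06,T),(.085,.06,T))][:3],(.4955,-.0965,-1.713),rng=1.8); print(q,np.degrees(q[2]))
"
```

```text
[ 0.54812979 -0.09724322  0.1647    ] [ 0.44893132 -0.08298852  0.1647    ] 0.10021743120494357
yaw of +y -8.177357493914176
nose mid in tool frame x,y 0.09053080474591275 0.0016161645132572726
  seg 0 top (0.09, -0.048, 0.1647) (0.09, 0.048, 0.1647) res med -0.01 sd 0.08
  seg 1 top (0.02, -0.05, 0.1647) (0.09, -0.05, 0.1647) res med 0.01 sd 0.09
[ 5.10636469e-01 -1.53729969e-03 -1.71252170e+00] -98.12026557778177
  seg 0 top (-0.11, -0.06, 0.078) (0.085, -0.06, 0.078) res med -0.06 sd 0.83
  seg 1 top (0.03, -0.05, 0.091) (0.055, -0.05, 0.09) res med -0.06 sd 0.19
  seg 2 top (0.03, 0.05, 0.091) (0.055, 0.05, 0.09) res med 0.01 sd 0.42
[ 0.50438983 -0.0813     -1.77645257] -101.78323465033218
```

Emit:
{"method": "jog_arm", "body": {"deltas": [0.002,0.011,0.02,0,0,0,1,0.002,0.011,0.045,0,0,0,1,0.002,0.011,0.07,0,0,0,1,0.002,0.011,0.09,0,0,0,1,0.002,0.011,0.1,0,0,0,1,0.002,0.011,0.106,0,0,0,1,0.002,0.011,0.106,0,0,0,1,0.002,0.011,0.106,0,0,0,1]}}

```text
time_s: 7.37
position: [0.5101, 0.0088, 0.0917]
tool_rot: [[-0.99, 0.143, 0.001], [0.143, 0.99, -0.0], [-0.001, -0.0, -1.0]]
ft_force: [-0.7, 0.1, -1.2]
grip_width: 0.0093
```

```bash
cat > look.py <<'E'
from w import *
from rig import eyes
from edge import *
import sys
k=sys.argv[1]
st()
for n,b,f in(('side',(290,130,410,220),6),('top',(250,120,370,220),6)):
    im=np.ascontiguousarray(eyes.get_image(n)[:,:,::-1]); cv2.imwrite(f'pics/{n}{k}.png',im)
    cv2.imwrite(f'pics/{n}{k}c.png',cv2.resize(im[b[1]:b[3],b[0]:b[2]],None,fx=f,fy=f,interpolation=cv2.INTER_CUBIC))
st()
E
python3 look.py 6
```

```text
t7.37 p [0.5101 0.0088 0.0917] yaw 81.78 tilt [ 0.0009 -0.0002] F [-0.7129  0.1466 -1.2193] T [ 0.042  -0.0165 -0.0088] w 0.0093 q [-12.3  26.6  92.6  -0.   60.7 -94.1]
t7.47 p [0.5102 0.009  0.0919] yaw 81.80 tilt [ 0.0016 -0.0003] F [ 0.1153  0.4808 -1.6481] T [ 0.0135 -0.0005 -0.0435] w 0.0092 q [-12.3  26.6  92.6   0.   60.7 -94.1]
```

View pics/side6c.png

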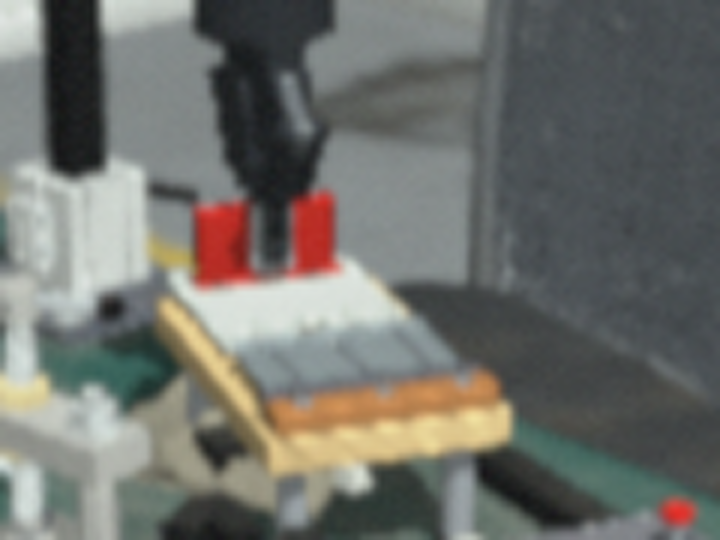

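View pics/top6c.png

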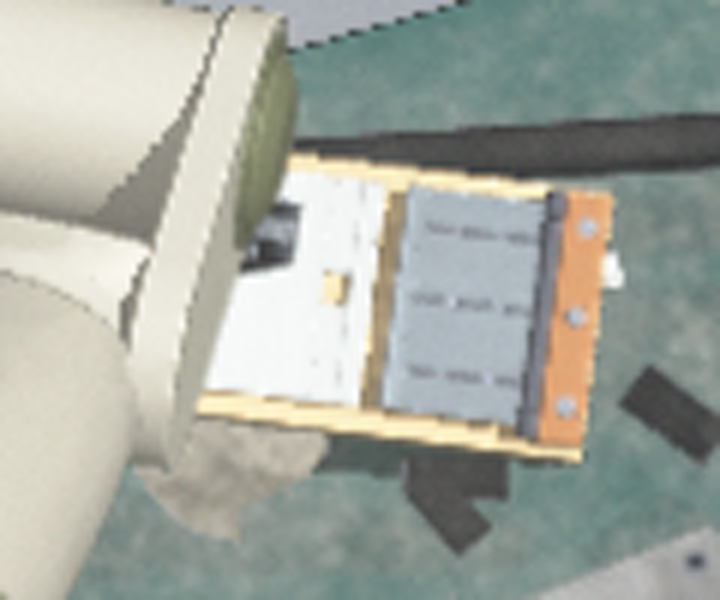

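```bash
cat > cmp.py <<'E'
from edge import *
import sys
k,ztop,px,py,yaw=sys.argv[1],*map(float,sys.argv[2:6])
im={n:cv2.imread(f'pics/{n}{k}.png') for n in('top','side')}
S=[('top',(.09,-.045,ztop),(.09,.045,ztop)),('top',(.03,-.05,ztop),(.085,-.05,ztop))]
np.set_printoptions(precision=4,suppress=True)
q=edgefit(im,S,(px,py,np.radians(yaw-180)),rng=2); print('strip',q,np.degrees(q[2]))
# lap: sides and lip, x free
B=np.array([.4955,-.0965,np.radians(-98.11)])
im0={n:cv2.imread(f'pics/{n}0.png') for n in('top','side')}
for nm,I in(('now',im),('start',im0)):
    L=[('top',(.005,-.05,.0905),(.05,-.05,.090)),('top',(.005,.05,.0905),(.05,.05,.090)),('top',(-.004,-.047,.093),(-.004,.047,.093))]
    r=edgefit(I,L,B,rng=1.5); print('lap',nm,r,np.degrees(r[2]))
    u=np.array([np.cos(r[2]),np.sin(r[2])]); v=np.array([-u[1],u[0]]); d=q[:2]-r[:2]; print('strip in lap frame mm x %.2f y %.2f dyaw %.2f'%(d@u*1e3,d@v*1e3,np.degrees(q[2]-r[2])))
b=boardsegs(); r=edgefit(im0,b[:3],B); u=np.array([np.cos(r[2]),np.sin(r[2])]); v=np.array([-u[1],u[0]]); d=q[:2]-r[:2]; print('strip in board frame mm x %.2f y %.2f dyaw %.2f'%(d@u*1e3,d@v*1e3,np.degrees(q[2]-r[2])),r)
E
python3 cmp.py 6 .086 .5102 .009 81.8
```

```text
seg 0 top (0.09, -0.045, 0.086) (0.09, 0.045, 0.086) res med -0.07 sd 0.17
  seg 1 top (0.03, -0.05, 0.086) (0.085, -0.05, 0.086) res med -0.00 sd 0.13
strip [ 0.5103  0.0068 -1.7004] -97.42734801593963
  seg 0 top (0.005, -0.05, 0.0905) (0.05, -0.05, 0.09) res med -0.67 sd 0.26
  seg 1 top (0.005, 0.05, 0.0905) (0.05, 0.05, 0.09) res med 0.93 sd 0.29
  seg 2 top (-0.004, -0.047, 0.093) (-0.004, 0.047, 0.093) res med 0.00 sd 0.09
lap now [ 0.4936 -0.0956 -1.7181] -98.44254336624586
strip in lap frame mm x -103.74 y 1.48 dyaw 1.02
  seg 0 top (0.005, -0.05, 0.0905) (0.05, -0.05, 0.09) res med -0.90 sd 0.29
  seg 1 top (0.005, 0.05, 0.0905) (0.05, 0.05, 0.09) res med 0.80 sd 0.27
  seg 2 top (-0.004, -0.047, 0.093) (-0.004, 0.047, 0.093) res med -0.02 sd 0.07
lap start [ 0.4935 -0.0956 -1.7088] -97.90911100555283
strip in lap frame mm x -103.74 y 2.58 dyaw 0.48
  seg 0 top (-0.11, -0.06, 0.078) (-0.11, 0.06, 0.078) res med 0.03 sd 0.05
  seg 1 top (-0.11, 0.06, 0.078) (0.0, 0.06, 0.078) res med 0.00 sd 0.05
  seg 2 top (-0.11, -0.06, 0.078) (0.085, -0.06, 0.078) res med 0.02 sd 0.10
strip in board frame mm x -104.40 y -0.05 dyaw 0.71 [ 0.4956 -0.0966 -1.7128]
```

Emit:
{"method": "jog_arm", "body": {"deltas": [0,0,0.002,0,0,0.0005,1,0,0,0.003,0,0,0.0005,1,0,0,0.004,0,0,0.0005,1,0,0,0.0047,0,0,0.0005,1,0,0,0.0047,0,0,0.0005,1]}}

```text
time_s: 7.88
position: [0.5098, 0.0092, 0.0877]
tool_rot: [[-0.99, 0.144, 0.0], [0.144, 0.99, -0.0], [-0.0, -0.0, -1.0]]
ft_force: [-1.4, -0.7, 0.9]
grip_width: 0.0095
```

```bash
python3 -c "
from w import *
st()"
```

```text
t7.88 p [0.5098 0.0092 0.0877] yaw 81.72 tilt [ 0.0002 -0.0001] F [-1.3823 -0.7073  0.9465] T [-0.0098  0.1416 -0.0296] w 0.0095 q [-12.3  26.9  92.9  -0.   60.2 -94. ]
```

Emit:
{"method": "jog_arm", "body": {"deltas": [0,0,0.0007,0,0,0,1,0,0,0.0007,0,0,0,1,0,0,0.0007,0,0,0,1]}}

```text
time_s: 8.13
position: [0.5097, 0.0092, 0.0877]
tool_rot: [[-0.99, 0.144, 0.001], [0.144, 0.99, -0.0], [-0.001, -0.0, -1.0]]
ft_force: [-3.8, 1.2, 7.0]
grip_width: 0.0091
```

```bash
python3 look.py 7; python3 cmp.py 7 .082 .5098 .0092 81.72
```

```text
t8.13 p [0.5097 0.0092 0.0877] yaw 81.73 tilt [ 0.0006 -0.0002] F [-3.8018  1.2468  7.0326] T [ 0.1273  0.4466 -0.0066] w 0.0091 q [-12.3  26.9  93.   -0.   60.1 -94. ]
t8.23 p [0.5098 0.0092 0.0877] yaw 81.73 tilt [ 0.0007 -0.0002] F [-2.1356  0.681   5.8924] T [0.1156 0.4421 0.0509] w 0.0091 q [-12.3  26.9  93.   -0.   60.1 -94. ]
  seg 0 top (0.09, -0.045, 0.082) (0.09, 0.045, 0.082) res med -0.05 sd 0.15
  seg 1 top (0.03, -0.05, 0.082) (0.085, -0.05, 0.082) res med -0.02 sd 0.11
strip [ 0.5094  0.0071 -1.693 ] -97.0001746148787
  seg 0 top (0.005, -0.05, 0.0905) (0.05, -0.05, 0.09) res med -0.71 sd 0.28
  seg 1 top (0.005, 0.05, 0.0905) (0.05, 0.05, 0.09) res med 0.89 sd 0.28
  seg 2 top (-0.004, -0.047, 0.093) (-0.004, 0.047, 0.093) res med 0.01 sd 0.05
lap now [ 0.4935 -0.0956 -1.7119] -98.08393762942796
strip in lap frame mm x -104.00 y 1.24 dyaw 1.08
  seg 0 top (0.005, -0.05, 0.0905) (0.05, -0.05, 0.09) res med -0.90 sd 0.29
  seg 1 top (0.005, 0.05, 0.0905) (0.05, 0.05, 0.09) res med 0.80 sd 0.27
  seg 2 top (-0.004, -0.047, 0.093) (-0.004, 0.047, 0.093) res med -0.02 sd 0.07
lap start [ 0.4935 -0.0956 -1.7088] -97.90911100555283
strip in lap frame mm x -104.00 y 1.63 dyaw 0.91
  seg 0 top (-0.11, -0.06, 0.078) (-0.11, 0.06, 0.078) res med 0.03 sd 0.05
  seg 1 top (-0.11, 0.06, 0.078) (0.0, 0.06, 0.078) res med 0.00 sd 0.05
  seg 2 top (-0.11, -0.06, 0.078) (0.085, -0.06, 0.078) res med 0.02 sd 0.10
strip in board frame mm x -104.66 y -1.00 dyaw 1.13 [ 0.4956 -0.0966 -1.7128]
```

```bash
python3 - <<'E'
from ov import *
t=cv2.imread("pics/top7.png")
z=.082
P=(.5096,.0078,np.radians(-98.1))
S=[((.09,-.05,z),(.09,.05,z)),((.09,-.05,z),(.0,-.05,z)),((.09,.05,z),(.04,.05,z))]
overlay(t,"top",P,S,(280,140,360,205),10,"pics/o7.png")
P=(.5094,.0071,np.radians(-97.0))
overlay(t,"top",P,S,(280,140,360,205),10,"pics/o7b.png")
E
```

```text
(no output)
```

View pics/o7.png

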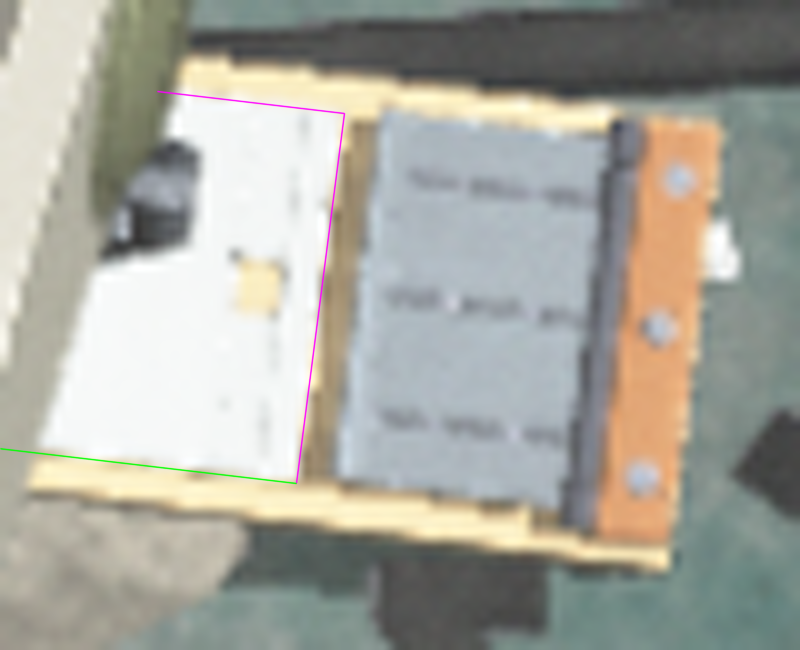

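View pics/o7b.png

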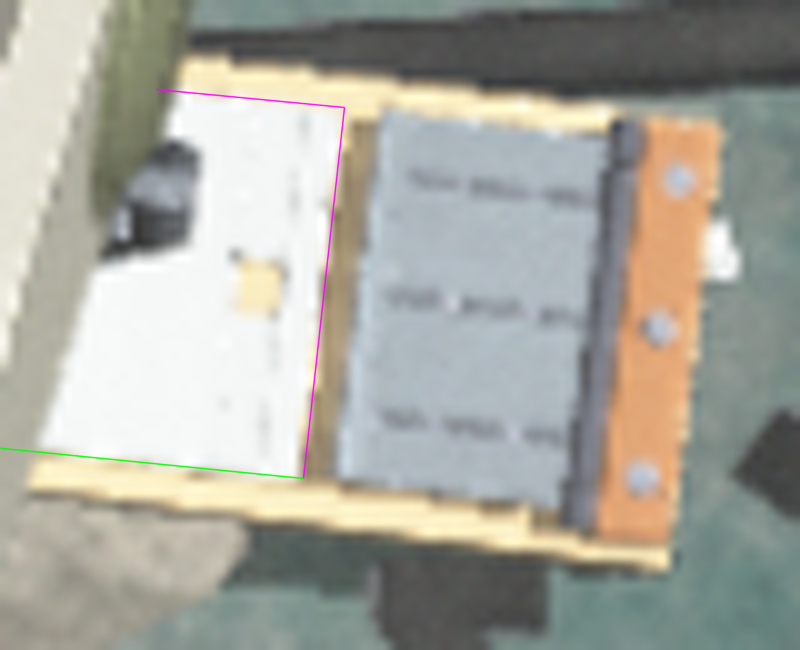

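```bash
python3 - <<'E'
from ov import *
t=cv2.imread("pics/top7.png")
z=.082
P=(.4956,-.0966,np.radians(-98.11))
a,b=.094,.090
S=[((0,-.05,a),(0,.05,a)),((0,.05,a),(.056,.05,b)),((0,-.05,a),(.056,-.05,b)),((-.11,-.06,.078),(.085,-.06,.078)),((-.11,.06,.078),(.085,.06,.078)),((.085,-.06,.078),(.085,.06,.078)),((-.015,-.05,.082),(-.015,.05,.082)),((-.015,-.05,.082),(-.1,-.05,.082)),((-.015,.05,.082),(-.07,.05,.082))]
overlay(t,"top",P,S,(280,140,360,205),10,"pics/o8.png")
E
```

```text
(no output)
```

View pics/o8.png

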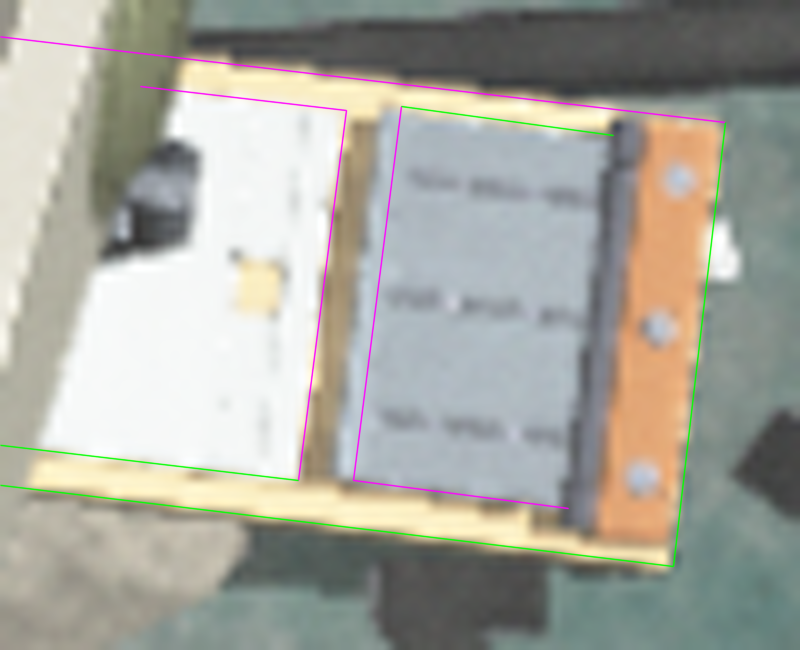

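Emit:
{"method": "jog_arm", "body": {"deltas": [0,-0.004,0,0,0,0,1,0,-0.009,0,0,0,0,1,0,-0.014,0,0,0,0,1,0,-0.019,0,0,0,0,1,0,-0.024,0,0,0,0,1,0,-0.029,0,0,0,0,1,0,-0.034,0,0,0,0,1,0,-0.039,0,0,0,0,1,0,-0.044,0,0,0,0,1,0,-0.049,0,0,0,0,1,0,-0.053,0,0,0,0,1,0,-0.053,0,0,0,0,1]}}

```text
time_s: 9.23
position: [0.5045, -0.0306, 0.0877]
tool_rot: [[-0.99, 0.144, 0.002], [0.144, 0.99, -0.0], [-0.002, -0.0, -1.0]]
ft_force: [-0.7, 0.4, 5.2]
grip_width: 0.0093
```

```bash
python3 look.py 9
```

```text
t9.23 p [ 0.5045 -0.0306  0.0877] yaw 81.70 tilt [ 0.0018 -0.0003] F [-0.7358  0.4022  5.2152] T [ 0.0736  0.1869 -0.025 ] w 0.0093 q [-16.9  26.5  93.7   0.   59.7 -98.6]
t9.33 p [ 0.5045 -0.0306  0.0877] yaw 81.71 tilt [ 0.0016 -0.0008] F [-0.4933 -0.6388  5.2644] T [-0.0786  0.2031  0.0247] w 0.0092 q [-16.9  26.5  93.7  -0.   59.7 -98.6]
```

View pics/side9c.png

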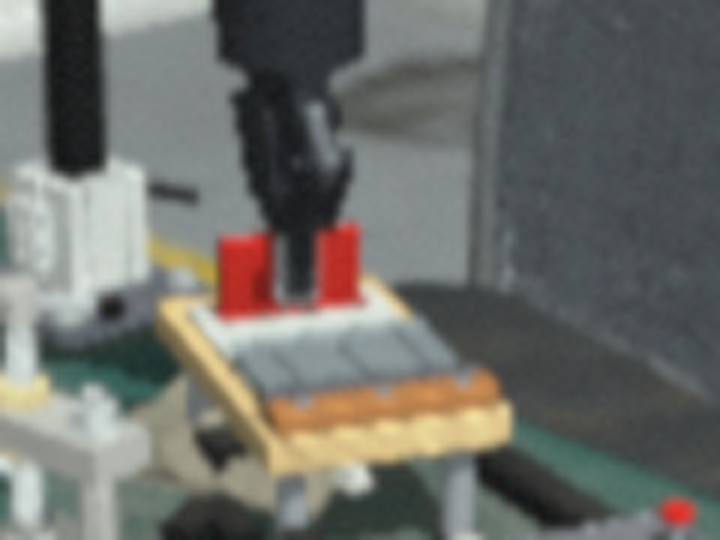

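View pics/top9c.png

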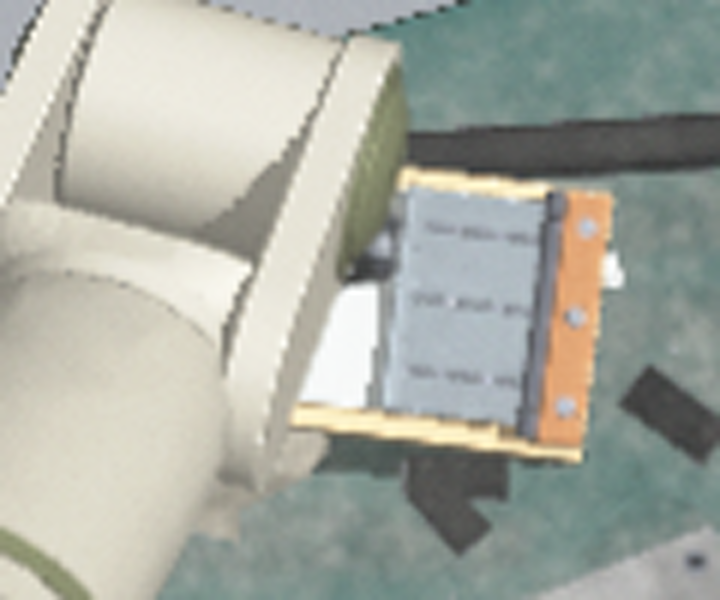

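Emit:
{"method": "jog_arm", "body": {"deltas": [0,-0.003,0,0,0,0,1,0,-0.006,0,0,0,0,1,0,-0.009,0,0,0,0,1,0,-0.0105,0,0,0,0,1,0,-0.0105,0,0,0,0,1,0,-0.0105,0,0,0,0,1]}}

```text
time_s: 9.83
position: [0.5034, -0.0381, 0.0877]
tool_rot: [[-0.99, 0.144, 0.002], [0.144, 0.99, -0.0], [-0.002, 0.0, -1.0]]
ft_force: [-0.2, 1.1, 6.5]
grip_width: 0.0091
```

```bash
python3 -c "
from w import *
st()"
```

```text
t9.83 p [ 0.5034 -0.0381  0.0877] yaw 81.71 tilt [ 0.0017 -0.0002] F [-0.2146  1.117   6.455 ] T [ 0.2312  0.1276 -0.0358] w 0.0091 q [-17.8  26.5  93.8   0.   59.7 -99.5]
```

Emit:
{"method": "jog_arm", "body": {"deltas": [0,-0.0013,0,0,0,0,1,0,-0.0013,0,0,0,0,1,0,-0.0026,0,0,0,0,1,0,-0.0026,0,0,0,0,1]}}

```text
time_s: 10.17
position: [0.5031, -0.0398, 0.0877]
tool_rot: [[-0.99, 0.144, 0.002], [0.144, 0.99, 0.0], [-0.002, 0.0, -1.0]]
ft_force: [0.3, 2.4, 6.5]
grip_width: 0.0092
```

```bash
python3 -c "
from w import *
st()"
```

```text
t10.17 p [ 0.5031 -0.0398  0.0877] yaw 81.72 tilt [0.0018 0.0001] F [0.2829 2.3532 6.4568] T [0.3883 0.1261 0.0037] w 0.0092 q [-18.   26.5  93.8   0.   59.6 -99.7]
```

Emit:
{"method": "jog_arm", "body": {"deltas": [0,-0.0007,0,0,0,0,1,0,-0.0013,0,0,0,0,1,0,-0.0013,0,0,0,0,1]}}

```text
time_s: 10.42
position: [0.5031, -0.0403, 0.0877]
tool_rot: [[-0.99, 0.144, 0.002], [0.144, 0.99, 0.001], [-0.002, 0.001, -1.0]]
ft_force: [0.5, 6.0, 5.6]
grip_width: 0.0092
```

```bash
python3 -c "
from w import *
st()"
```

```text
t10.42 p [ 0.5031 -0.0403  0.0877] yaw 81.71 tilt [0.0022 0.0009] F [0.5066 6.0305 5.6497] T [ 0.7769 -0.0347 -0.0641] w 0.0092 q [-18.1  26.4  93.8   0.1  59.6 -99.8]
```

Emit:
{"method": "jog_arm", "body": {"deltas": [0,-0.0007,0,0,0,0,1,0,-0.0007,0,0,0,0,1,0,-0.0007,0,0,0,0,1,0,-0.0007,0,0,0,0,1]}}

```text
time_s: 10.75
position: [0.5032, -0.0404, 0.0877]
tool_rot: [[-0.99, 0.144, 0.003], [0.144, 0.99, 0.002], [-0.002, 0.002, -1.0]]
ft_force: [3.5, 7.5, 5.6]
grip_width: 0.0092
```

```bash
python3 look.py 10
```

```text
t10.75 p [ 0.5032 -0.0404  0.0877] yaw 81.70 tilt [0.0026 0.0016] F [3.5408 7.4591 5.5683] T [ 1.141  -0.2777 -0.1225] w 0.0092 q [-18.1  26.5  93.8   0.2  59.6 -99.9]
t10.85 p [ 0.5032 -0.0404  0.0877] yaw 81.70 tilt [0.0026 0.0016] F [2.6972 9.3564 5.1662] T [ 1.1703 -0.2314 -0.1238] w 0.0097 q [-18.1  26.4  93.8   0.2  59.6 -99.9]
```

View pics/side10c.png

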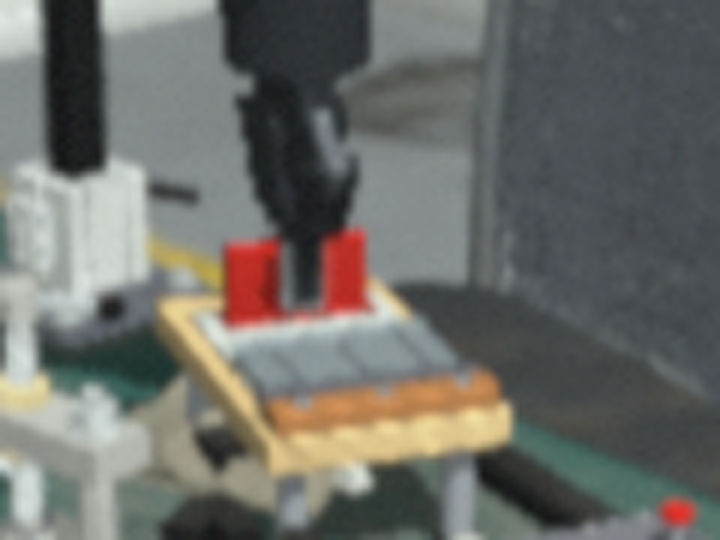

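View pics/top10c.png

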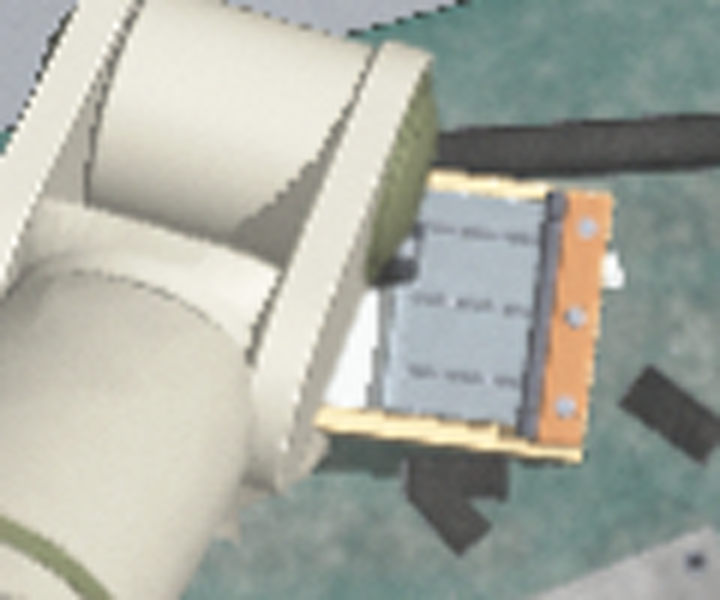

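Emit:
{"method": "jog_arm", "body": {"deltas": [0,0.0003,0.0004,0,0,0.0011,1,0,0.0003,0.0004,0,0,0.0011,1,0,0.0003,0.0004,0,0,0.0011,1,0,0.0003,0.0004,0,0,0.0011,1]}}

```text
time_s: 11.18
position: [0.5032, -0.0404, 0.0877]
tool_rot: [[-0.989, 0.147, 0.003], [0.147, 0.989, 0.001], [-0.003, 0.001, -1.0]]
ft_force: [1.7, 6.3, 8.4]
grip_width: 0.009
```

```bash
python3 -c "
from w import *
st()"
```

```text
t11.18 p [ 0.5032 -0.0404  0.0877] yaw 81.53 tilt [0.0028 0.0009] F [1.6748 6.3362 8.4183] T [0.9236 0.0479 0.0921] w 0.0090 q [-18.1  26.4  93.8   0.1  59.6 -99.7]
```

Emit:
{"method": "jog_arm", "body": {"deltas": [0,0.0001,0.0001,0,0.0005,-0.0004,1,0,0.0001,0.0001,0,0.0005,-0.0004,1,0,0.0001,0.0001,0,0.0005,-0.0004,1,0,0.0001,0.0001,0,0.0005,-0.0004,1]}}

```text
time_s: 11.52
position: [0.5032, -0.0404, 0.0877]
tool_rot: [[-0.989, 0.146, 0.001], [0.146, 0.989, 0.001], [-0.001, 0.001, -1.0]]
ft_force: [1.2, 7.3, 9.1]
grip_width: 0.0097
```

```bash
python3 look.py 11; python3 - <<'E'
from ov import *
t=cv2.imread("pics/top11.png");s=cv2.imread("pics/side11.png")
P=(.4956,-.0966,np.radians(-98.11)); z=.082
S=[((-.075,-.05,z),(-.075,.05,z)),((-.075,-.05,z),(0,-.05,z)),((-.075,.05,z),(0,.05,z)),((-.05,-.038,.124),(-.05,.038,.124)),((-.11,-.06,.078),(.085,-.06,.078)),((-.11,.06,.078),(.085,.06,.078)),((0,-.05,.094),(.06,-.05,.09)),((-.11,-.06,.078),(-.11,.06,.078)),((0,.05,.094),(.06,.05,.09))]
overlay(t,"top",P,S,(280,140,360,205),10,"pics/o11t.png")
overlay(s,"side",P,S,(310,160,380,215),11,"pics/o11s.png")
E
```

```text
t11.52 p [ 0.5032 -0.0404  0.0877] yaw 81.60 tilt [0.0012 0.001 ] F [1.2325 7.304  9.1439] T [ 0.9297 -0.0275 -0.0598] w 0.0097 q [-18.1  26.5  93.8   0.1  59.7 -99.7]
t11.62 p [ 0.5032 -0.0404  0.0877] yaw 81.60 tilt [0.0012 0.001 ] F [1.6296 7.7286 9.2908] T [ 0.8678 -0.0613  0.0165] w 0.0093 q [-18.1  26.5  93.8   0.1  59.7 -99.7]
```

View pics/o11t.png

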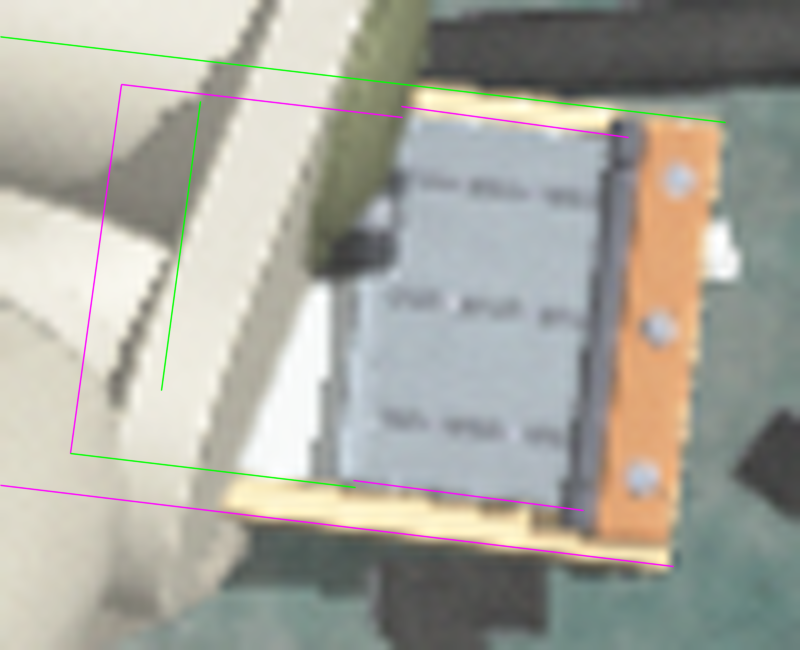

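View pics/o11s.png

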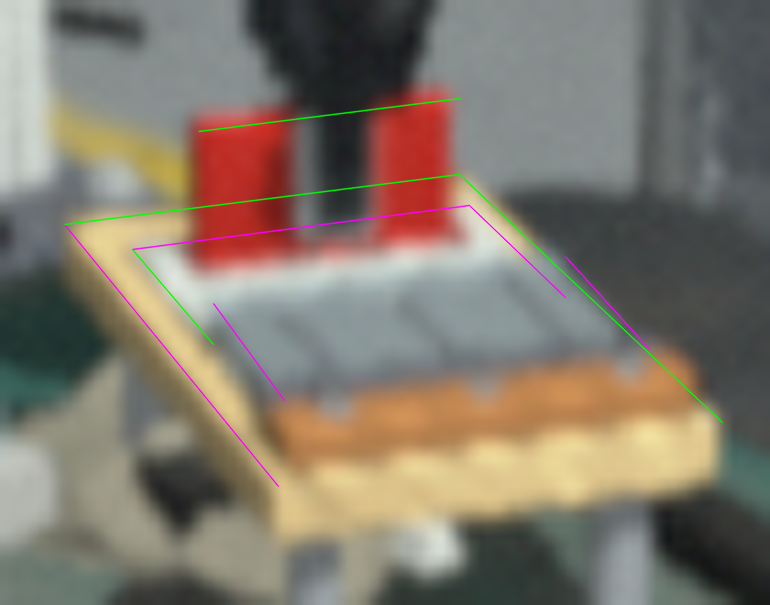

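```bash
python3 - <<'E'
from ov import *
s=cv2.imread("pics/side0.png")
P=(.4956,-.0966,np.radians(-98.11)); z=.082
S=[((-.11,-.06,.078),(.085,-.06,.078)),((-.11,.06,.078),(.085,.06,.078)),((0,-.05,.094),(.06,-.05,.09)),((-.11,-.06,.078),(-.11,.06,.078)),((0,.05,.094),(.06,.05,.09)),((0,.05,.094),(0,-.05,.094))]
overlay(s,"side",P,S,(310,170,380,215),11,"pics/o0s.png")
overlay(s,"side",P,[],(310,170,380,215),11,"pics/o0sp.png")
E
```

View pics/o0s.png

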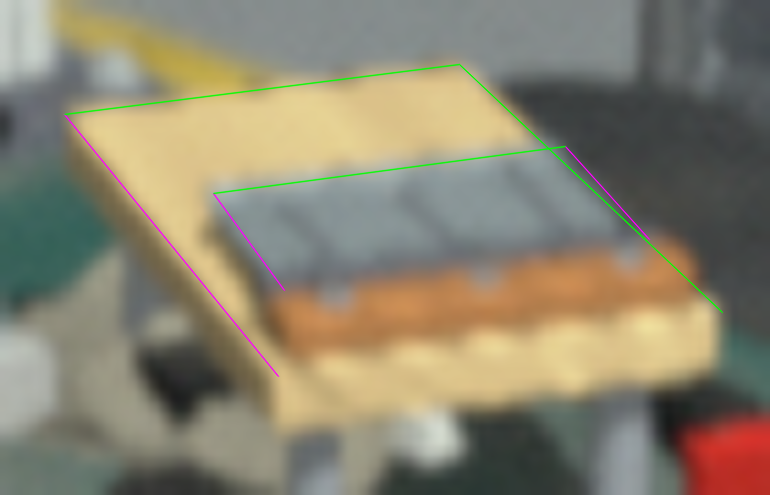

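View pics/o0sp.png

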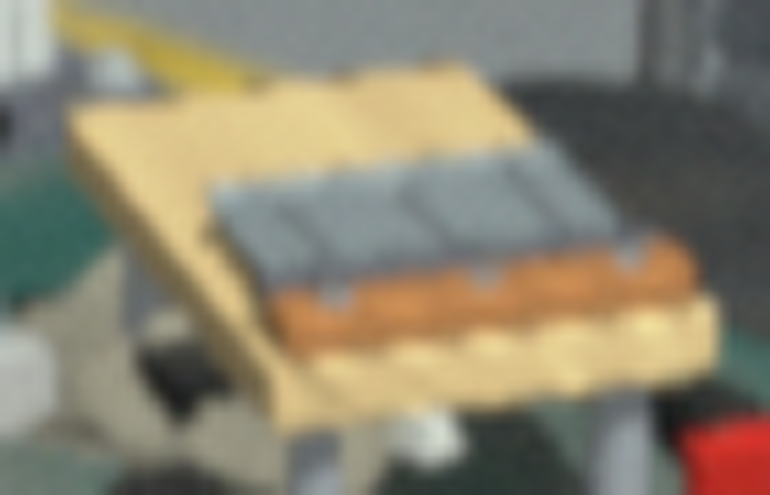

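```bash
python3 - <<'E'
from h import *
yaw=np.radians(-98.11);u=np.array([np.cos(yaw),np.sin(yaw)]);v=np.array([-u[1],u[0]]);O=np.array([.4956,-.0966])
def bf(n,p,z): r=ray(n,p,z)[:2]-O; return np.round([r@u*1e3,r@v*1e3],1)
c=lambda a,b,f,x,y:((a+.5)/f-.5+x,(b+.5)/f-.5+y)
for nm,a,b in(('lipT+',465,128),('lipT-',432,425),('hingeT+',640,148),('hingeT-',605,445),('boardT-110+',158,70),('boardT-110-',112,425)): print(nm,bf('top',c(a,b,8,260,135),.078 if 'board' in nm else .094 if 'lip' in nm else .090))
for nm,a,b,z in(('lipS-',213,190,.094),('lipS+',545,138,.094),('hingeS-',272,287,.09),('hingeS+',622,234,.09),('boardS-110-',70,110,.078),('boardS-110+',465,63,.078),('boardS85+',718,300,.078),('boardS85-',280,380,.078)): print(nm,bf('side',c(a,b,11,310,170),z))
# strip in side11 crop (310,160) f 11: rib front face top corners, base corners; plate rear corner
for nm,a,b,z in(('ribS top-',193,122,.124),('ribS top+',450,92,.124),('ribS base-',197,268,.082),('ribS base+',455,238,.082),('plate rear-',140,245,.082)): print(nm,bf('side',c(a,b,11,310,160),z))
E
```

```text
lipT+ [-5.1 48.3]
lipT- [ -3.4 -50.9]
hingeT+ [52.6 49.6]
hingeT- [ 53. -50.]
boardT-110+ [-109.9   59.6]
boardT-110- [-108.4  -61. ]
lipS- [ -1.7 -49.4]
lipS+ [-7.4 47. ]
hingeS- [ 57.3 -52.4]
hingeS+ [54.3 44.7]
boardS-110- [-112.7  -57.5]
boardS-110+ [-110.3   62. ]
boardS85+ [77.3 62.3]
boardS85- [ 87.7 -60.4]
ribS top- [-57.1 -37.1]
ribS top+ [-56.   37.3]
ribS base- [-54.7 -37.5]
ribS base+ [-52.   37.4]
plate rear- [-76.9 -47.2]
```

```bash
python3 - <<'E'
from edge import *
yaw=np.radians(-98.11);O=(.4956,-.0966,yaw)
def edgeoff(k,x0,x1,y,z,ch=0,R=3.5,cam='top'):
    im=cv2.imread(f'pics/{cam}{k}.png').astype(np.float32)
    xs=np.linspace(x0,x1,12); res=[]
    offs=np.arange(-.008,.0081,.00025)
    for x in xs:
        uv=proj(cam,pl(O,[(x,y+o,z) for o in offs])); val=map_coordinates(im[:,:,ch],[uv[:,1],uv[:,0]],order=1)
        g=np.abs(np.gradient(cv2.GaussianBlur(val.reshape(-1,1),(0,0),3).ravel())); 
        i=g.argmax(); w=g[max(0,i-6):i+7]; res.append((offs[max(0,i-6):i+7]*w).sum()/w.sum()*1e3)
    return np.round(res,1),round(float(np.median(res)),2)
print('strip -y edge now', edgeoff(11,-.045,-.02,-.05,.082))
print('strip -y edge @9', edgeoff(9,-.05,-.02,-.05,.082))
print('strip -y edge @7', edgeoff(7,-.08,-.025,-.05,.082))
for k in(0,7,11):
  print('board -y edge',k, edgeoff(k,-.03,.05,-.06,.078,ch=2))
print('board +y edge 0', edgeoff(0,-.1,.03,.06,.078,ch=2))
for k in(0,7,11):
  print('lap -y',k, edgeoff(k,.005,.05,-.05,.0905,ch=2)); print('lap +y',k, edgeoff(k,.01,.05,.05,.0905,ch=2))
E
```

```text
strip -y edge now (array([ 0. ,  1.9,  6.6,  2.4, -3.6, -4.1,  1.2,  1.2,  0.7, -0.7, -0.5,
       -0.2]), 0.38)
strip -y edge @9 (array([-1.6, -6.3,  4.9,  0.1,  0.2,  0.5,  0.8,  1.1,  1.2, -0.7, -0.5,
       -0.2]), 0.1)
strip -y edge @7 (array([ 0.5,  0.7, -1. , -0.4,  0.3,  0.8, -0.9, -0.5,  0.1,  0.5,  0.7,
       -0.7]), 0.17)
board -y edge 0 (array([ 1. , -0.8,  0.2, -0. , -0.8,  0. , -1.2, -0.8,  0. , -1.2, -0.8,
       -0.1]), -0.4)
board -y edge 7 (array([ 1. , -0.7,  0.2,  0.4, -0.8,  0. , -1. , -0.8,  0. , -1.4, -0.8,
       -0.1]), -0.4)
board -y edge 11 (array([ 1. , -0.7,  0.2, -0. , -0.8,  0. , -1.2, -0.8,  0. , -1.4, -0.8,
       -0. ]), -0.4)
board +y edge 0 (array([ 0.5, -1. ,  0.3, -0.2,  0.8,  1.2,  0.8,  1.4,  0.8,  1.7,  0.7,
        1.9]), 0.77)
lap -y 0 (array([-3. , -3.2, -3. , -2.5, -2.5, -3.7, -3.4, -3.5, -3.1, -2.5, -2. ,
       -6.4]), -3.06)
lap +y 0 (array([6.4, 6.5, 6.6, 6.3, 6.3, 6.2, 6.4, 6.5, 6.5, 6.5, 6.5, 0.8]), 6.43)
lap -y 7 (array([-3.5, -3.2, -2.9, -2.5, -2.6, -3.7, -3.5, -3.5, -3.1, -2.5, -2. ,
       -6.4]), -3.18)
lap +y 7 (array([6.4, 6.5, 6.5, 6.3, 6.2, 6.2, 6.4, 6.5, 6.5, 6.3, 6.4, 0.8]), 6.4)
lap -y 11 (array([-3.7, -3.4, -3. , -2.5, -2.6, -3.9, -3.4, -3.5, -3.1, -2.5, -2. ,
       -6.4]), -3.29)
lap +y 11 (array([6.4, 6.5, 6.6, 6.3, 6.2, 6.2, 6.4, 6.5, 6.5, 6.4, 6.4, 0.8]), 6.42)
```

Emit:
{"method": "jog_arm", "body": {"deltas": [0,0,0,0,0,0,1,0,0,0,0,0,0,1,0,0,0,0,0,0,1,0,0,0,0,0,0,1,0,0,0,0,0,0,1,0,0,0,0,0,0,1]}}

```text
time_s: 12.12
position: [0.5032, -0.0404, 0.0877]
tool_rot: [[-0.989, 0.146, 0.001], [0.146, 0.989, 0.001], [-0.001, 0.001, -1.0]]
ft_force: [0.6, 7.6, 8.3]
grip_width: 0.0091
```

```bash
python3 look.py 12; python3 - <<'E'
import cv2,numpy as np
for n,b in(("top",(400,200,490,260)),("side",(310,250,400,310)),("top",(330,150,356,200))):
    x0,y0,x1,y1=b
    a=cv2.imread(f"pics/{n}0.png")[y0:y1,x0:x1].astype(int);c=cv2.imread(f"pics/{n}12.png")[y0:y1,x0:x1].astype(int)
    d=np.abs(a-c); print(n,b,"mean diff",d.mean().round(2),"max",d.max())
E
```

```text
t12.12 p [ 0.5032 -0.0404  0.0877] yaw 81.60 tilt [0.0012 0.001 ] F [0.556  7.6052 8.3076] T [0.9277 0.0133 0.0092] w 0.0091 q [-18.1  26.5  93.8   0.1  59.7 -99.7]
t12.22 p [ 0.5032 -0.0404  0.0877] yaw 81.60 tilt [0.0012 0.001 ] F [0.5986 6.291  8.4095] T [ 0.9244 -0.0067  0.0033] w 0.0094 q [-18.1  26.5  93.8   0.1  59.7 -99.7]
top (400, 200, 490, 260) mean diff 4.02 max 14
side (310, 250, 400, 310) mean diff 2.55 max 9
top (330, 150, 356, 200) mean diff 4.23 max 12
```

Emit:
{"method": "jog_arm", "body": {"deltas": [0,0,0.0001,0,0,0,1,0,0,0.0001,0,0,0,1,0,0,0.0001,0,0,0,1]}}

```text
time_s: 12.47
position: [0.5032, -0.0404, 0.0877]
tool_rot: [[-0.989, 0.146, 0.001], [0.146, 0.989, 0.001], [-0.001, 0.001, -1.0]]
ft_force: [0.7, 6.9, 10.3]
grip_width: 0.009
```

```bash
python3 -c "
from w import *
st()
from rig import close_job
print(close_job())"
```

```text
t12.47 p [ 0.5032 -0.0404  0.0877] yaw 81.59 tilt [0.0012 0.001 ] F [ 0.7216  6.9471 10.2548] T [ 0.9536  0.0749 -0.0174] w 0.0090 q [-18.1  26.5  93.8   0.1  59.7 -99.7]
the job is handed in; nothing more can be done
None
```

I pulled the strip by its red rib about 49 mm level out of the rack, past the catch. I then laid it on the roof board and slid it under the lap until its nose met the stop. I handed the job in at 12.5 s, still gripping the rib.

Last checks:
- **Press and stop:** the arm was pushing down with about 10 N, and the nose was held against the stop with about 7 N.
- **Square:** the twist at the wrist was about 0 Nm while pushing, so the nose sits flush on the stop. An automatic edge fit before tucking had put the strip about 1° off. I judged that a false reading from a sunlit sliver of board beside the nose, and the contact forces agreed.
- **Ends even:** the top camera put the strip within about 0.5 mm of the board's centre line, which is also the lap's. The side camera agreed only to about 1–2.5 mm, near its calibration limit.
- **Lap, tape measure and cup:** the pictures showed no change from the start, apart from normal image noise, and the lap was not lifted.
- **Unexplained:** the lap's lip looks about 4–5 mm further forward in the pictures than the stated dimensions. I relied on contact with the stop instead; it came within 2 mm of where I expected.

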